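# Unpack clean culture cups from the wash-up tote

## Robot

A 6-joint arm with a two-finger parallel gripper is mounted at the origin on the work surface. World frame = base frame: x ahead of the robot, y to its left, z up, the work surface at z = 0. Lengths are in mm, angles in rad, forces in N, time in s.
With the tool pointing down it reaches from about 350 to 775 mm from the base axis. Payload 7.3 kg.
Tool frame: the origin (TCP) lies at the very end of the fingers, on their centre line; the grasp point (between the pads) lies 19 mm behind it; z points along the fingers, y is the line along which they close (so a half turn about z gives the same grasp; the last joint's range is limited). The gripper opens to 92 mm and grips with 3 to 60 N. Pads are 19 mm wide; open, the fingers measure 130 mm over their backs; the gripper's body (75 mm by 190 mm) begins 47 mm behind the grasp point.
Start: joints at [1.195, 0.342, 1.524, -0, 1.275, -0.146], TCP at [119.569, 511.222, 226.741] pointing down, gripper open.
Joint ranges: [-2.53, 2.53], [-0.77, 2.02], [0.04, 2.7], [-1, 4.14], [0.28, 2.66], [-3.11, 3.11]. Speed limits (rad/s): [2.57, 2.57, 3.14, 3.14, 3.14, 3.14].

## Interface

Orientations are given as [roll, pitch, yaw] about the fixed x, y, z axes, in that order (R = Rz(yaw) Ry(pitch) Rx(roll)).
In Python, from plant import get_obs, optics, ticket, finder gives the robot as it stands.
- The arm moves only by the tool send_rows, never from a script. Its arguments are lists of equal length, an entry for each row: "offset": the shift along the tool's x, y, z scaled (see below), a list of three; "delta_rot": the turn, a rotation vector about the tool's x, y, z scaled (see below), a list of three. In form: {"offset": [[dx, dy, dz], ...], "delta_rot": [[rx, ry, rz], ...]}. A call has 1 to 8 rows; each row is the pose to reach, as a shift and turn from the pose commanded when the call began, along the tool's axes at that moment, turning the shorter way round; what a row does not reach only later rows make up. The controller multiplies each number of a shift by 120 mm and each number of a turn by 360 degrees. A row lasts 1/8 s, in which the tool goes at most 62.5 mm and 10.7 degrees, less where a joint would pass 70% of its speed; a pose out of reach is approached as far as the arm can. A call with a number of a shift or a turn outside -1 to 1 is refused whole. A call with a gripper value outside its range is refused whole. "grip" is the opening, from 0 (shut) to 1 (fully open), set as the call begins (left out, the last holds). The fingers move at their own pace and stop on an object; the grip force is fixed at half the most. Time passes only in rows, so rows that repeat a pose let the fingers close. It gives the time, the measured TCP pose, the force, the opening and the grip force at its end, in the units of the state.
- get_obs(): the state, without advancing time (a new reading comes with each control period).
- optics.capture(name): name is "scene" or "top" or "wrist"; returns the picture (384x512x3 uint8, red, green, blue); there is no depth.
- optics.get_calibration(name): a dict with "fx", "fy", "cx", "cy" (pixels), "world_from_camera" (4x4, takes a point from camera to world coordinates). Camera axes: x right, y down, z forward; pixel columns grow to the right and rows downward; lengths in mm; the calibration is good to about 2 mm. A picture is of the moment at which its call begins: read the wrist's pose just before it. get_calibration takes no time and is no camera call; for the wrist camera it gives the pose at the moment of the call.
- ticket.close_job(): hands the job in; it is judged then, once.
Trained networks look in the newest picture that a camera, given by its name, has taken for a name from the list of things; names that differ only in an ending like _2 or _b are one class to them, and where a whole thing is asked for, a point or a joint stands for the part that bears it (a point fixed in the world has none). Each returns a list of dicts, best first, with "confidence" (0 to 1); they miss things now and then, are a little off and sometimes report something else, mostly with a low value. They report only what shows in the picture. A call takes as long as a camera call. They do not tell look-alikes from the thing itself.
- finder.boxes_of(target, camera): "box" ([left, top, right, bottom] in pixels, round what is visible of it).
- finder.silhouettes(target, camera): "region" (384x512 bool, what is visible of it) and "box" ([left, top, right, bottom] in pixels, round what is visible of it).
- finder.pinpoint(target, camera): "uv" ([column, row] in pixels: a listed point, or the origin of a listed thing).
The state is a dict: "time": time; "joint_positions": joint angles; "dq": joint speeds; "tau": joint torques, N m; "tool_pos": TCP position; "tcp_rot": TCP orientation; "contact_force": force on the tool from outside, world axes, zero at the start; "moment": the same for the moment, N m; "grip_width": finger opening in mm; "finger_force": force on a finger pad.
Only numpy, scipy, OpenCV 4.12 (cv2) and the standard library are available. Lean on these libraries where they do the work, as an engineer would, in place of code of your own. Each camera call takes 0.05 s, during which the arm holds its last target. There are 200 camera calls.

## Task

The blue tote from the wash-up room holds two or three clean square cups, packed mouth-down. Fold both lid flaps right back, well past upright, take out every cup and stand it mouth-up on the cream tray, flat on the tray's floor inside its lip; only then fold both flaps shut again over the empty tote so that it can go back. Do not disturb the two blue-capped jars and the steel canister on the bench.

Things in the scene. Friction and masses are not known exactly. Their poses are not given: they have to be found in the camera images.
- tote: small blue transit tote standing fixed on the bench, outside 258 (its x) x 148 (its y) x 92 mm high, walls 4 mm, open under its two lid flaps. Origin at the centre of its underside, z up.
- tote_floor (a point): middle of the tote's inner floor, 4 mm above the bench; axes as the tote's. Grey rails 30 mm high make three 64 mm square pockets here, in a row along the tote's x at -72, 0 and +72 mm. A cup stands mouth-down in a pocket, its top 76 mm above the bench, 16 mm below the rim. A pocket may be empty.
- flap_a (a joint): angle (rad) of the grey lid flap hinged along the tote's +y rim: 0 shut (flat over the tote), 1.57 upright, 2.9 folded right back at its stop. Stiff hinge (0.03 N m): it stays where it is left. Starts half open, 0.8 to 1.2. Each flap is 252 mm long (along the tote's x), 70 mm wide and 4 mm thick; shut, the two nearly meet over the middle.
- flap_b (a joint): the same for the flap hinged along the tote's -y rim; 0 shut, 1.57 upright, 2.9 folded right back.
- flap_a_edge (a point): middle of the free long edge of flap a, 70 mm from its hinge line.
- flap_b_edge (a point): middle of the free long edge of flap b, 70 mm from its hinge line.
- flap_a_hinge (a point): middle of the hinge line of flap a, which runs along the tote's x at the rim, 92 mm above the bench, 72 mm from the tote's middle; axes as the tote's.
- flap_b_hinge (a point): middle of the hinge line of flap b, likewise on the -y rim.
- tray: cream tray fixed on the bench, outside 160 (its x) x 270 (its y) mm, lip 12 mm high and 4 mm thick all round, floor 4 mm thick. Origin at the centre of its underside, z up. It stands on the other side of the bench from the tote: either may be on the left.
- cup1: square white plastic cup, outside 56 x 56 mm, 72 mm deep, walls and base 3 mm, 60 to 110 g, blue band round its mouth. Origin at the centre of the open mouth; +z points from the mouth to the closed base: up while it stands mouth-down (as at the start), down when it stands mouth-up. x and y are square to its flat sides. Two or three of the cups are present; None if absent.
- cup2: cup like cup1, same frame.
- cup3: cup like cup1, same frame.
- cup1_base (a point): centre of the outside of cup1's closed base, 72 mm from the mouth along its +z.
- cup2_base (a point): the same point of cup2.
- cup3_base (a point): the same point of cup3.
- jar1: glass jar with blue cap, 48 mm across, 55 mm high, origin under its centre; beyond the work, to be left alone.
- jar2: another such jar, to be left alone.
- canister: steel canister, 54 mm across, 80 mm high, origin under its centre; to be left alone.
There are look-alikes about, which are no part of the job. Leave any brown, pink or red look-alike of the cup1 alone.

How it is judged (in metres and radians):
On the way, in this order (a step that is already met when the one before it is completed fails the run):
1. both flaps are folded back well past upright (over 1.9 rad) (value of joint each of flap_a, flap_b above 1.9 rad), for 0.2 s.
2. every cup stands mouth-up on the tray while both flaps are still open (over 1 rad) (angle between each of cup1, cup2, cup3's own z axis and vertical above 2.94 rad and z of each of cup1_base, cup2_base, cup3_base in the frame of tray below 0.012 m and x of cup1_base in the frame of tray between -0.055 and 0.055 m and y of cup1_base in the frame of tray between -0.11 and 0.11 m and x of cup2_base in the frame of tray between -0.055 and 0.055 m and y of cup2_base in the frame of tray between -0.11 and 0.11 m and x of cup3_base in the frame of tray between -0.055 and 0.055 m and y of cup3_base in the frame of tray between -0.11 and 0.11 m and linear speed of each of cup1, cup2, cup3 below 0.03 m/s and value of joint each of flap_a, flap_b above 1 rad), for 0.3 s.
At the end, for the whole second after the job is handed in: Every cup present stands mouth-up (within 0.2 rad) on the tray's floor, its base centre within 55 mm (tray x) and 110 mm (tray y) of the tray's middle and under 12 mm above the tray's underside; both flaps are shut to within 0.2 rad (angle between each of cup1, cup2, cup3's own z axis and vertical above 2.94 rad and z of each of cup1_base, cup2_base, cup3_base in the frame of tray below 0.012 m and x of cup1_base in the frame of tray between -0.055 and 0.055 m and y of cup1_base in the frame of tray between -0.11 and 0.11 m and x of cup2_base in the frame of tray between -0.055 and 0.055 m and y of cup2_base in the frame of tray between -0.11 and 0.11 m and x of cup3_base in the frame of tray between -0.055 and 0.055 m and y of cup3_base in the frame of tray between -0.11 and 0.11 m and value of joint each of flap_a, flap_b below 0.2 rad); the robot touches nothing.
It fails at once if a jar or the canister is moved over 40 mm or tipped (distance of any of jar1, jar2, canister from where it was at the start of the episode above 0.04 m or angle between any of jar1, jar2, canister's own z axis and vertical above 0.5 rad).
Of cup1, cup2, cup3 only 2 to 3 are there at a start; the rules pass over those that are not, and their reading is None.
At some moment in a run one of cup1, cup2, cup3 may be knocked a few centimetres aside while the robot is not near it.
Once in a run the grip may slacken for a moment while it holds something.
It also fails if it takes over 210 s, if anything falls off the work surface, if the arm or the gripper's body presses on something with over 40 N, if the wrist force passes 120 N, or if a joint passes its speed limit or range.

## Working session

There is one attempt and no reset: what is moved stays moved. The work goes in short steps, Python scripts to look and compute and a tool call to move; the robot and the scene stay as the last step left them, time stands still between calls to the robot, and variables do not carry over. Pictures are saved under pics/ and viewed, at most 14 in all, crops included, and the job is handed in when it is done.

Besides the shell and the picture viewer there is one more tool, called after ">>>" by a JSON object that holds its "api" and its "payload". send_rows: Moves the arm, as the interface text tells. Its arguments: {"type":"object","properties":{"offset":{"type":"array"},"delta_rot":{"type":"array"},"grip":{"type":"number"}},"required":["offset","delta_rot"]}

```bash
mkdir -p pics
python3 - <<'E'
from plant import get_obs, optics, finder
import cv2,numpy as np
o=get_obs();print({k:np.round(v,3).tolist() for k,v in o.items()})
for c in ["top","scene"]:
    im=optics.capture(c); cv2.imwrite(f"pics/{c}0.png",im[:,:,::-1])
    k=optics.get_calibration(c);print(c,k["fx"],k["cx"],k["cy"],np.round(k["world_from_camera"],3).tolist())
    for t in ["tote","tote_floor","flap_a_edge","flap_a_hinge","tray","cup1","cup1_base","jar1","canister"]:
        print(t,[(np.round(d["uv"],1).tolist(),round(d["confidence"],2)) for d in finder.pinpoint(t,c)])
E
```

```text
{'time': 0.0, 'joint_positions': [1.195, 0.343, 1.525, -0.0, 1.275, -0.146], 'dq': [-0.001, 0.0, -0.001, 0.002, 0.001, 0.0], 'tau': [0.0, -43.124, -24.422, 0.072, 0.056, -0.0], 'tool_pos': [119.421, 510.802, 226.045], 'tcp_rot': [-3.14, -0.0, 2.912], 'contact_force': [0.129, 0.261, 0.073], 'moment': [-0.025, 0.02, -0.057], 'finger_force': 0.0, 'grip_width': 91.255}
top 414.2308241479581 255.41377983061133 197.05567293401316 [[-0.006, -0.99, 0.14, 427.908], [-1.0, 0.006, 0.005, -69.096], [-0.006, -0.14, -0.99, 1348.942], [0.0, 0.0, 0.0, 1.0]]
tote [([318.7, 225.5], 0.66)]
tote_floor [([322.4, 227.3], 0.66), ([319.0, 250.6], 0.62)]
flap_a_edge [([311.7, 222.0], 0.82)]
flap_a_hinge [([302.8, 224.3], 0.61), ([323.6, 201.9], 0.37), ([321.2, 226.9], 0.24)]
tray [([157.8, 227.0], 0.85)]
cup1 [([321.5, 248.7], 0.82), ([319.0, 206.1], 0.79), ([320.9, 157.2], 0.64), ([384.4, 189.1], 0.64), ([357.5, 158.9], 0.64), ([282.4, 163.7], 0.49)]
cup1_base [([324.0, 150.6], 0.96), ([391.9, 185.6], 0.9), ([362.6, 158.8], 0.8), ([322.5, 203.9], 0.58), ([302.7, 222.2], 0.49)]
jar1 [([192.8, 159.0], 0.5), (
[... 203 characters left out ...]
94.249], [-0.003, -0.562, -0.827, 1101.732], [0.0, 0.0, 0.0, 1.0]]
tote [([212.0, 155.1], 0.65)]
tote_floor [([215.7, 153.0], 0.8), ([225.1, 122.3], 0.33)]
flap_a_edge [([221.0, 126.1], 0.76)]
flap_a_hinge [([233.1, 145.3], 0.85), ([211.9, 154.4], 0.64), ([377.0, 234.6], 0.54), ([202.6, 171.5], 0.5), ([301.7, 284.5], 0.17)]
tray [([376.4, 236.4], 0.89)]
cup1 [([163.2, 210.0], 0.91), ([226.7, 139.3], 0.76), ([135.1, 153.5], 0.68), ([201.6, 166.9], 0.57), ([131.1, 184.4], 0.57)]
cup1_base [([127.1, 171.6], 0.94), ([195.6, 155.2], 0.88), ([160.7, 199.8], 0.79), ([127.1, 142.4], 0.76)]
jar1 [([302.4, 280.1], 0.97), ([239.6, 257.2], 0.92), ([200.1, 169.3], 0.69)]
canister [([206.6, 225.9], 0.96)]
```

Run:
```python
import cv2
a=cv2.imread("pics/top0.png");b=cv2.imread("pics/scene0.png")
cv2.imwrite("pics/a.png",cv2.resize(a[110:320,90:410],None,fx=2.5,fy=2.5,interpolation=cv2.INTER_CUBIC))
cv2.imwrite("pics/b.png",cv2.resize(b[60:320,100:460],None,fx=2.2,fy=2.2,interpolation=cv2.INTER_CUBIC))
```

```text
(no output)
```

View pics/a.png

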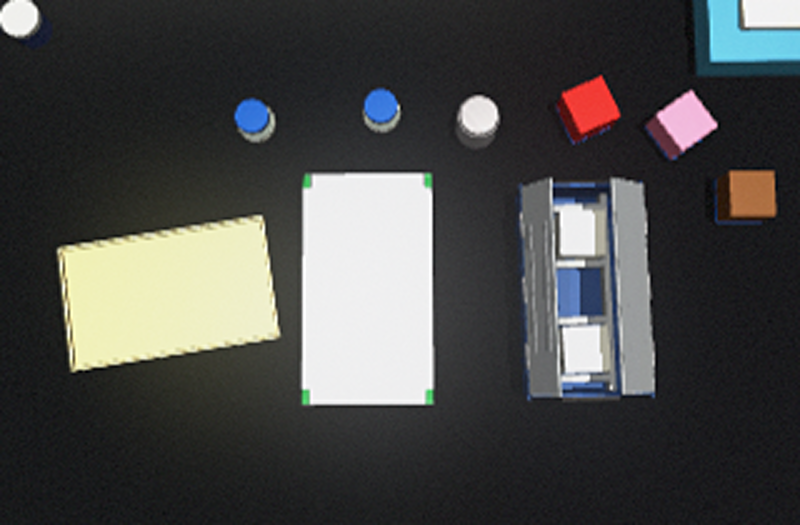

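View pics/b.png

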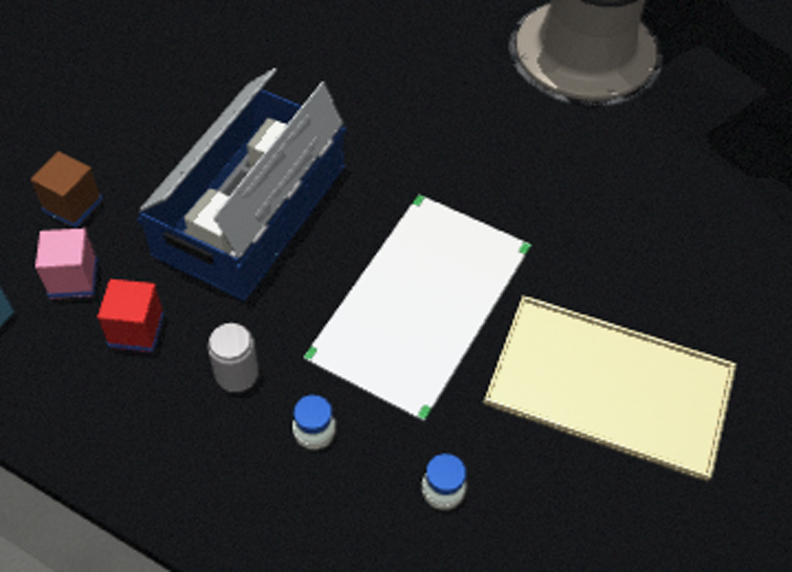

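Top view: the blue tote is on the right (world −y), with cups in its two end pockets at crop (579,231) and (584,349); the middle pocket is empty. The cream tray is on the left, with a flat white mat between them. The jars, canister and coloured look-alikes are beyond (crop rows 90–200). Next I fit the tote and tray poses.

```bash
cat > h.py <<'E'
from plant import get_obs, optics, finder
import cv2,numpy as np,sys
from scipy.spatial.transform import Rotation as Rn
from scipy.optimize import least_squares
def proj(c,P):
    k=optics.get_calibration(c);T=np.linalg.inv(k["world_from_camera"])
    p=np.atleast_2d(P)@T[:3,:3].T+T[:3,3]
    return np.c_[k["fx"]*p[:,0]/p[:,2]+k["cx"],k["fy"]*p[:,1]/p[:,2]+k["cy"]]
def unproj(c,uv,z):
    k=optics.get_calibration(c);T=np.array(k["world_from_camera"]);uv=np.atleast_2d(uv)
    d=np.c_[(uv[:,0]-k["cx"])/k["fx"],(uv[:,1]-k["cy"])/k["fy"],np.ones(len(uv))]@T[:3,:3].T
    return T[:3,3]+d*((z-T[2,3])/d[:,2])[:,None]
def frame(p,L):  # planar pose (x,y,yaw) applied to local points
    c,s=np.cos(p[2]),np.sin(p[2]);L=np.atleast_2d(np.array(L,float))
    return np.c_[p[0]+c*L[:,0]-s*L[:,1],p[1]+s*L[:,0]+c*L[:,1],L[:,2]]
def fit(p0,L,obs): # obs {cam:[(i,uv)]}
    f=lambda p:np.concatenate([(proj(c,frame(p,L))[[i for i,_ in o]]-np.array([u for _,u in o])).ravel() for c,o in obs.items()])
    r=least_squares(f,p0,x_scale=[1,1,.01],loss="soft_l1");return r.x,r.fun
def Rt(yaw,tilt=0,tiltdir=None):
    """tool down with tool-y along (cos yaw,sin yaw); then tilt about tool y"""
    y=np.array([np.cos(yaw),np.sin(yaw),0]);z=np.array([0,0,-1.]);x=np.cross(y,z)
    return Rn.from_matrix(np.c_[x,y,z])*Rn.from_rotvec([0,tilt,0])
def cur():
    o=get_obs();return np.array(o["tool_pos"]),Rn.from_euler("xyz",o["tcp_rot"])
def plan(way):
    """way: list of (pos,Rotation); prints call numbers from the current pose"""
    p,R=cur()
    for P,Q in way:
        P=np.array(P,float);d=R.inv().apply(P-p)/120;rv=(R.inv()*Q).as_rotvec()
        n=max(1,int(np.ceil(np.abs(d).max()-.005)),int(np.ceil(np.linalg.norm(rv)/1.49)))
        for i in range(n):
            P2=p+(P-p)/(n-i);Q2=R*Rn.from_rotvec((R.inv()*Q).as_rotvec()/(n-i))
            a=np.round(R.inv().apply(P2-p)/120,3);b=np.round((R.inv()*Q2).as_rotvec()/(2*np.pi),3)
            m=max(np.linalg.norm(a*120)/62.5,np.linalg.norm(b)*360/10.7)
            print("off",a.tolist(),"rot",b.tolist(),"rows>=%.1f"%m,"->",np.round(P2).tolist());p,R=P2,Q2
E
python3 - <<'E'
from h import *
A=lambda u:np.array(u)/2.5+[90,110]
B=lambda u:np.array(u)/2.2+[100,60]
L=[[129,74,92],[129,-74,92],[-129,74,92],[-129,-74,92],[129,74,0],[129,-74,0],[-129,74,0]]
top=[(0,A((520,184))),(1,A((645,182))),(2,A((528,398))),(3,A((654,396)))]
t,f=fit([430,-260,0],L,{"top":top});print("tote top",t.round(3),f.round(1))
print(B([[145,212],[243,298]]), proj("scene",frame(t,L)).round(1))
Lt=[[80,135,12],[80,-135,12],[-80,135,12],[-80,-135,12]]
tt=[(0,A((58,248))),(1,A((262,216))),(3,A((279,337))),(2,A((72,371)))]
ts=[(2,B((735,364))),(3,B((524,296))),(1,B((486,402))),(0,B((710,478)))]
for o in ({"top":tt},{"scene":ts},{"top":tt,"scene":ts}):
    r,f=fit([400,150,0.],Lt,o);print("tray",r.round(3),np.abs(f).max().round(1))
print("cups",unproj("top",A([[579,231],[584,349]]),76).round(0)[:,:2].tolist(), "exp",frame(t,[[72,0,76],[-72,0,76]]).round(0)[:,:2].tolist())
print("mat",unproj("top",A([[302,173],[433,173],[433,405],[302,405]]),0).round(0).tolist())
print("cani/jars",unproj("top",A([[477,115],[382,103],[253,115]]),65).round(0).tolist())
p,R=cur();print(R.as_matrix().round(2).tolist())
E
```

```text
tote top [ 5.17454e+02 -2.72231e+02  1.00000e-02] [ 1.   0.3 -0.9  0.3  0.4 -0.3 -0.4 -0.2]
[[165.90909091 156.36363636]
 [210.45454545 195.45454545]] [[206.9 177.3]
 [162.2 155.6]
 [255.6 115.2]
 [213.5  97.3]
 [210.1 196. ]
 [167.9 174.9]
 [256.  135.6]]
tray [5.21265e+02 2.55808e+02 1.54000e-01] 0.4
tray [5.24618e+02 2.60606e+02 1.56000e-01] 0.7
tray [5.22837e+02 2.58801e+02 1.53000e-01] 1.6
cups [[590.0, -267.0], [445.0, -269.0]] exp [[589.0, -271.0], [445.0, -273.0]]
mat [[679.0, 85.0, 0.0], [678.0, -88.0, 0.0], [376.0, -86.0, 0.0], [377.0, 82.0, 0.0]]
cani/jars [[740.0, -144.0, 65.0], [757.0, -23.0, 65.0], [742.0, 141.0, 65.0]]
[[-0.97, 0.23, 0.0], [0.23, 0.97, 0.0], [-0.0, 0.0, -1.0]]
```

Run:
```python
from h import *
Q=Rt(0.012)
plan([((330,330,260),Rt(1.1)),((500,80,260),Rt(.5)),((517,-271,220),Q),((517,-271,112),Q)])
```

```text
off [-0.684, -0.357, -0.092] rot [0.0, -0.0, 0.013] rows>=1.5 -> [190.0, 451.0, 238.0]
off [-0.71, -0.301, -0.092] rot [0.0, -0.0, 0.013] rows>=1.5 -> [260.0, 390.0, 249.0]
off [-0.732, -0.243, -0.092] rot [0.0, -0.0, 0.013] rows>=1.5 -> [330.0, 330.0, 260.0]
off [-0.736, -0.405, -0.0] rot [0.0, -0.0, 0.032] rows>=1.6 -> [387.0, 247.0, 260.0]
off [-0.802, -0.25, -0.0] rot [0.0, -0.0, 0.032] rows>=1.6 -> [443.0, 163.0, 260.0]
off [-0.835, -0.086, -0.0] rot [0.0, -0.0, 0.032] rows>=1.6 -> [500.0, 80.0, 260.0]
off [-0.878, -0.426, 0.111] rot [0.0, 0.0, 0.026] rows>=1.9 -> [506.0, -37.0, 247.0]
off [-0.936, -0.278, 0.111] rot [0.0, 0.0, 0.026] rows>=1.9 -> [511.0, -154.0, 233.0]
off [-0.968, -0.123, 0.111] rot [0.0, 0.0, 0.026] rows>=1.9 -> [517.0, -271.0, 220.0]
off [0.0, 0.0, 0.9] rot [-0.0, 0.0, 0.0] rows>=1.7 -> [517.0, -271.0, 112.0]
```

>>> {"api": "send_rows", "payload": {"offset": [[-0.68, -0.36, -0.09], [-0.68, -0.36, -0.09], [-0.68, -0.36, -0.09]], "delta_rot": [[0, 0, 0.013], [0, 0, 0.013], [0, 0, 0.013]], "grip": 0}}

```text
time: 1.38
tool_pos: [190.5, 449.7, 238.0]
tcp_rot: [3.141, 0.0, 2.827]
contact_force: [0.1, 1.4, -0.2]
grip_width: 66.2
finger_force: 0.0
```

>>> {"api": "send_rows", "payload": {"offset": [[-0.71, -0.3, -0.09], [-0.71, -0.3, -0.09], [-0.71, -0.3, -0.09]], "delta_rot": [[0, 0, 0.013], [0, 0, 0.013], [0, 0, 0.013]]}}

```text
time: 1.75
tool_pos: [260.0, 390.0, 248.5]
tcp_rot: [3.141, 0.0, 2.746]
contact_force: [-0.4, 1.1, 0.1]
grip_width: 36.2
finger_force: 0.0
```

>>> {"api": "send_rows", "payload": {"offset": [[-0.73, -0.24, -0.09], [-0.73, -0.24, -0.09], [-0.73, -0.24, -0.09]], "delta_rot": [[0, 0, 0.013], [0, 0, 0.013], [0, 0, 0.013]]}}

```text
time: 2.12
tool_pos: [329.5, 330.3, 259.1]
tcp_rot: [3.141, -0.0, 2.665]
contact_force: [0.2, -0.7, -0.0]
grip_width: 6.5
finger_force: 0.0
```

>>> {"api": "send_rows", "payload": {"offset": [[-0.74, -0.4, 0], [-0.74, -0.4, 0], [-0.74, -0.4, 0]], "delta_rot": [[0, 0, 0.032], [0, 0, 0.032], [0, 0, 0.032]]}}

```text
time: 2.5
tool_pos: [386.2, 246.8, 258.8]
tcp_rot: [-3.141, -0.001, 2.464]
contact_force: [-0.8, 1.3, -0.2]
grip_width: 0.7
finger_force: 0.0
```

>>> {"api": "send_rows", "payload": {"offset": [[-0.8, -0.25, 0], [-0.8, -0.25, 0], [-0.8, -0.25, 0]], "delta_rot": [[0, 0, 0.032], [0, 0, 0.032], [0, 0, 0.032]]}}

```text
time: 2.88
tool_pos: [442.5, 163.8, 258.7]
tcp_rot: [-3.141, -0.001, 2.263]
contact_force: [-0.1, -0.3, -0.5]
grip_width: 0.3
finger_force: 0.0
```

>>> {"api": "send_rows", "payload": {"offset": [[-0.84, -0.09, 0], [-0.84, -0.09, 0], [-0.84, -0.09, 0]], "delta_rot": [[0, 0, 0.032], [0, 0, 0.032], [0, 0, 0.032]]}}

```text
time: 3.25
tool_pos: [498.8, 79.7, 258.6]
tcp_rot: [-3.141, -0.001, 2.063]
contact_force: [-0.5, 0.8, 1.0]
grip_width: 0.5
finger_force: 0.0
```

>>> {"api": "send_rows", "payload": {"offset": [[-0.88, -0.43, 0.05], [-0.88, -0.43, 0.05], [-0.88, -0.43, 0.05]], "delta_rot": [[0, 0, 0.026], [0, 0, 0.026], [0, 0, 0.026]]}}

```text
time: 3.62
tool_pos: [502.5, -38.6, 252.7]
tcp_rot: [-3.141, -0.001, 1.898]
contact_force: [-0.1, 0.3, -0.1]
grip_width: 0.1
finger_force: 0.0
```

>>> {"api": "send_rows", "payload": {"offset": [[-0.94, -0.28, 0.05], [-0.94, -0.28, 0.05], [-0.94, -0.28, 0.05]], "delta_rot": [[0, 0, 0.026], [0, 0, 0.026], [0, 0, 0.026]]}}

```text
time: 4.0
tool_pos: [507.8, -156.0, 246.6]
tcp_rot: [-3.141, -0.001, 1.735]
contact_force: [-0.4, 1.1, -0.4]
grip_width: 0.4
finger_force: 0.0
```

>>> {"api": "send_rows", "payload": {"offset": [[-0.97, -0.12, 0.05], [-0.97, -0.12, 0.05], [-0.97, -0.12, 0.05], [-0.97, -0.12, 0.05]], "delta_rot": [[0, 0, 0.026], [0, 0, 0.026], [0, 0, 0.026], [0, 0, 0.026]]}}

```text
time: 4.5
tool_pos: [513.4, -270.3, 241.0]
tcp_rot: [-3.141, -0.002, 1.576]
contact_force: [0.2, 0.3, 0.7]
grip_width: 0.7
finger_force: 0.0
```

Works well. Now the sweep for the +y flap: down 129 mm, +y 117, up, back, and the same for −y (tool x ≈ +y world).

>>> {"api": "send_rows", "payload": {"offset": [[0, 0, 0.5], [0, 0, 1], [0, 0, 1], [0, 0, 1]], "delta_rot": [[0, 0, 0], [0, 0, 0], [0, 0, 0], [0, 0, 0]]}}

```text
time: 5.0
tool_pos: [514.3, -272.6, 123.7]
tcp_rot: [3.139, 0.002, 1.575]
contact_force: [-0.1, -0.9, -0.1]
grip_width: 0.3
finger_force: 0.0
```

>>> {"api": "send_rows", "payload": {"offset": [[0.2, 0, 0.08], [0.35, 0, 0.08], [0.5, 0, 0.08], [0.62, 0, 0.08], [0.74, 0, 0.08], [0.85, 0, 0.08], [0.96, 0, 0.08], [0.96, 0, 0.08]], "delta_rot": [[0, 0, 0], [0, 0, 0], [0, 0, 0], [0, 0, 0], [0, 0, 0], [0, 0, 0], [0, 0, 0], [0, 0, 0]]}}

```text
time: 6.0
tool_pos: [512.2, -156.9, 111.4]
tcp_rot: [-3.141, -0.001, 1.575]
contact_force: [0.8, -0.6, 1.0]
grip_width: 0.5
finger_force: 0.0
```

Run:
```python
from h import *
im=optics.capture("scene");print(cur()[0])
im2=optics.capture("wrist")
cv2.imwrite("pics/c.png",np.hstack([cv2.resize(im[60:260,100:366],(532,400)),cv2.resize(im2,(266,200)).repeat(2,0)[:400]])[:,:,::-1])
```

```text
[ 512.30355825 -157.53573272  111.38960779]
```

View pics/c.png

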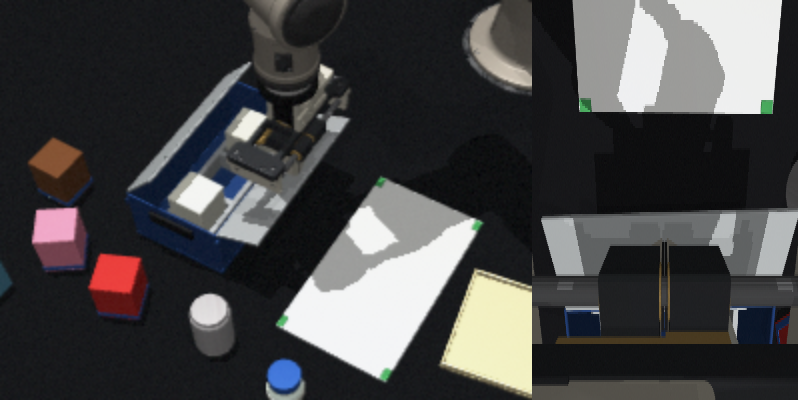

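Flap a (+y) now lies folded back nearly horizontal (scene crop ≈(300,190)). Now the −y flap.

>>> {"api": "send_rows", "payload": {"offset": [[0, 0, -0.1], [-0.5, 0, -0.1], [-0.96, 0, 0], [-0.96, 0, 0]], "delta_rot": [[0, 0, 0], [0, 0, 0], [0, 0, 0], [0, 0, 0]]}}

```text
time: 6.6
tool_pos: [512.0, -277.3, 111.3]
tcp_rot: [3.142, 0.001, 1.569]
contact_force: [0.5, 1.7, 1.0]
grip_width: 0.4
finger_force: 0.0
```

>>> {"api": "send_rows", "payload": {"offset": [[-0.2, 0, 0], [-0.35, 0, 0], [-0.5, 0, 0], [-0.62, 0, 0], [-0.74, 0, 0], [-0.85, 0, 0], [-0.97, 0, 0], [-0.97, 0, 0]], "delta_rot": [[0, 0, 0], [0, 0, 0], [0, 0, 0], [0, 0, 0], [0, 0, 0], [0, 0, 0], [0, 0, 0], [0, 0, 0]]}}

```text
time: 7.6
tool_pos: [512.8, -391.2, 111.4]
tcp_rot: [3.141, 0.001, 1.572]
contact_force: [0.1, 0.0, -0.1]
grip_width: 0.4
finger_force: 0.0
```

>>> {"api": "send_rows", "payload": {"offset": [[0, 0, -0.4], [0, 0, -0.9], [0.5, 0, -0.9], [0.5, 0, -0.9]], "delta_rot": [[0, 0, 0], [0, 0, 0], [0, 0, 0], [0, 0, 0]], "grip": 0.8}}

```text
time: 8.1
tool_pos: [512.9, -326.1, 220.5]
tcp_rot: [3.141, -0.001, 1.577]
contact_force: [-0.1, -0.9, -0.4]
grip_width: 35.7
finger_force: 0.0
```

Run:
```python
from h import *
print(cur()[0],get_obs()["joint_positions"])
im=optics.capture("top");im2=optics.capture("wrist")
cv2.imwrite("pics/d.png",np.vstack([np.hstack([im[110:302,144:400],cv2.resize(im2,(256,192))])]).repeat(1,0)[:,:,::-1])
x=cv2.imread("pics/d.png");cv2.imwrite("pics/d.png",cv2.resize(x,(800,300)))
```

```text
[ 512.9218424  -326.12118063  220.45449868] [-6.92836054e-01  5.00446150e-01  1.29109807e+00  9.16596592e-04
  1.35045172e+00 -6.99201003e-01]
```

View pics/d.png

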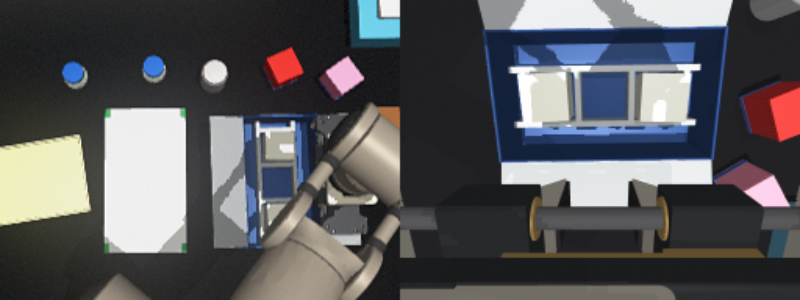

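Both flaps are folded back; the wrist view shows the tote rim (corners at full-res ≈(109,38),(419,35),(401,205),(129,205)) and two cups, with the middle pocket empty. I refine the tote pose with it.

Run:
```python
from h import *
L=[[129,74,92],[129,-74,92],[-129,74,92],[-129,-74,92]]
print(proj("wrist",frame([517,-272,.01],L)).round())
ob=[(108.8,38.4),(418.6,34.6),(400.6,204.8),(129.3,204.8)]
pr=proj("wrist",frame([517,-272,.01],L))
m=[(int(np.argmin(np.linalg.norm(pr-u,axis=1))),np.array(u)) for u in ob];print([a for a,_ in m])
r,f=fit([517,-272,.01],L,{"wrist":m});print(r,f.round(1))
print([(unproj("wrist",d["uv"],76)[0,:2].round().tolist(),round(d["confidence"],2)) for d in finder.pinpoint("cup1_base","wrist")], frame(r,[[72,0,76],[-72,0,76]]).round())
S=finder.silhouettes("cup1","wrist")
for s in S: print(s["confidence"],s["box"])
```

```text
[[418.  32.]
 [398. 206.]
 [101.  35.]
 [122. 208.]]
[2, 0, 1, 3]
[ 5.21084436e+02 -2.73709194e+02  1.40717318e-02] [-2.6 -0.6  3.9 -0.7  1.5  2.8 -1.9  5.6]
[([591.0, -269.0], 0.87), ([752.0, -290.0], 0.68), ([733.0, -409.0], 0.67)] [[ 593. -273.   76.]
 [ 449. -275.   76.]]
0.95 [300.4, 91.9, 373.0, 157.7]
0.94 [432.7, 100.0, 509.7, 178.4]
0.84 [149.8, 91.7, 223.9, 156.1]
0.26 [99.4, 1.0, 427.6, 36.3]
```

Run:
```python
from h import *
Q=Rt(-np.pi/2+.012)
plan([((447,-273,200),Q),((447,-273,125),Q),((447,-273,41),Q)])
```

```text
off [0.24, -0.273, 0.08] rot [-0.0, 0.0, 0.124] rows>=4.2 -> [480.0, -302.0, 210.0]
off [-0.022, -0.363, 0.08] rot [-0.0, 0.0, 0.124] rows>=4.2 -> [447.0, -273.0, 200.0]
off [0.0, -0.0, 0.625] rot [0.0, 0.0, -0.0] rows>=1.2 -> [447.0, -273.0, 125.0]
off [-0.0, 0.0, 0.7] rot [-0.0, -0.0, -0.0] rows>=1.3 -> [447.0, -273.0, 41.0]
```

>>> {"api": "send_rows", "payload": {"offset": [[0.24, -0.27, 0.08], [0.24, -0.27, 0.08], [0.24, -0.27, 0.08], [0.24, -0.27, 0.08], [0.24, -0.27, 0.08]], "delta_rot": [[0, 0, 0.124], [0, 0, 0.124], [0, 0, 0.124], [0, 0, 0.124], [0, 0, 0.124]]}}

```text
time: 8.93
tool_pos: [480.2, -301.9, 209.4]
tcp_rot: [-3.141, 0.0, 0.793]
contact_force: [-0.5, 0.2, 0.7]
grip_width: 73.4
finger_force: 0.0
```

>>> {"api": "send_rows", "payload": {"offset": [[-0.02, -0.36, 0.08], [-0.02, -0.36, 0.08], [-0.02, -0.36, 0.08], [-0.02, -0.36, 0.08], [-0.02, -0.36, 0.08]], "delta_rot": [[0, 0, 0.124], [0, 0, 0.124], [0, 0, 0.124], [0, 0, 0.124], [0, 0, 0.124]]}}

```text
time: 9.55
tool_pos: [447.8, -272.9, 200.0]
tcp_rot: [-3.141, 0.0, 0.017]
contact_force: [-0.6, 0.9, 0.3]
grip_width: 73.6
finger_force: 0.0
```

>>> {"api": "send_rows", "payload": {"offset": [[0, 0, 0.4], [0, 0, 0.62], [0, 0, 0.62]], "delta_rot": [[0, 0, 0], [0, 0, 0], [0, 0, 0]]}}

```text
time: 9.93
tool_pos: [446.8, -271.9, 124.1]
tcp_rot: [-3.138, 0.004, 0.019]
contact_force: [0.1, -0.3, -0.3]
grip_width: 73.8
finger_force: 0.0
```

Run:
```python
from h import *
o=get_obs();print(np.round(o["joint_positions"],3),np.round(o["tool_pos"],1),o["grip_width"])
im=optics.capture("wrist")
cv2.imwrite("pics/e.png",im[:,:,::-1])
Q=Rt(-np.pi/2+.012)
plan([((447,-273,41),Q)])
```

```text
[-0.693  0.447  1.671  0.     1.028  0.859] [ 446.8 -271.9  124.1] 73.77848866762315
off [-0.005, 0.004, 0.705] rot [-0.0, 0.0, 0.001] rows>=1.4 -> [447.0, -273.0, 41.0]
```

View pics/e.png

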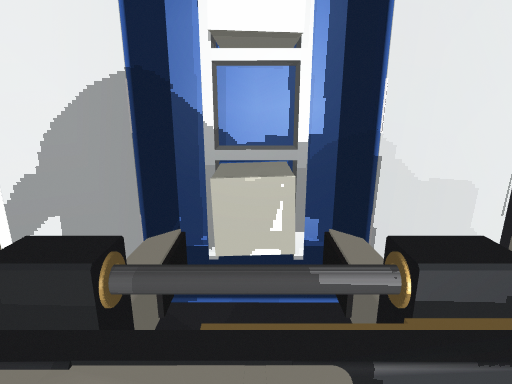

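The cup (cols 212–295, centre 254) sits centred between the fingers (182–325). Descend, grip, lift.

>>> {"api": "send_rows", "payload": {"offset": [[0, 0, 0.3], [0, 0, 0.55], [0, 0, 0.69], [0, 0, 0.69]], "delta_rot": [[0, 0, 0], [0, 0, 0], [0, 0, 0], [0, 0, 0]]}}

```text
time: 10.48
tool_pos: [448.1, -272.8, 43.5]
tcp_rot: [-3.142, -0.0, 0.017]
contact_force: [0.6, 0.3, 0.8]
grip_width: 73.3
finger_force: 0.0
```

>>> {"api": "send_rows", "payload": {"offset": [[0, 0, 0], [0, 0, 0], [0, 0, 0], [0, 0, 0]], "delta_rot": [[0, 0, 0], [0, 0, 0], [0, 0, 0], [0, 0, 0]], "grip": 0.3}}

```text
time: 10.98
tool_pos: [448.5, -272.9, 44.3]
tcp_rot: [3.14, -0.002, 0.016]
contact_force: [0.2, 1.1, 6.9]
grip_width: 55.9
finger_force: 29.8
```

>>> {"api": "send_rows", "payload": {"offset": [[0, 0, -0.3], [0, 0, -0.6], [0, 0, -1], [0, 0, -1]], "delta_rot": [[0, 0, 0], [0, 0, 0], [0, 0, 0], [0, 0, 0]]}}

```text
time: 11.48
tool_pos: [449.6, -273.9, 167.0]
tcp_rot: [3.136, -0.006, 0.015]
contact_force: [0.7, 0.3, -1.8]
grip_width: 56.0
finger_force: 29.8
```

>>> {"api": "send_rows", "payload": {"offset": [[0, 0, -0.5], [0, 0, -0.5], [0, 0, -0.5]], "delta_rot": [[0, 0, 0], [0, 0, 0], [0, 0, 0]]}}

```text
time: 11.85
tool_pos: [447.3, -272.1, 221.9]
tcp_rot: [-3.14, 0.001, 0.015]
contact_force: [0.2, -0.7, -1.4]
grip_width: 56.1
finger_force: 29.8
```

Run:
```python
from h import *
o=get_obs();print(np.round(o["joint_positions"],3),np.round(o["tool_pos"],1),o["grip_width"],o["finger_force"])
plan([((480,-20,220),Rt(-np.pi/2)),((480,-20,190),Rt(-np.pi/2,1.05))])
```

```text
[-0.693  0.344  1.534  0.     1.265  0.863] [ 447.3 -272.1  221.9] 56.12968804348926 29.823171012103558
off [0.102, -0.699, 0.006] rot [-0.0, 0.0, 0.001] rows>=1.4 -> [458.0, -188.0, 221.0]
off [0.098, -0.699, 0.006] rot [-0.0, 0.0, 0.001] rows>=1.4 -> [469.0, -104.0, 221.0]
off [0.094, -0.7, 0.006] rot [-0.0, 0.0, 0.001] rows>=1.4 -> [480.0, -20.0, 220.0]
off [-0.0, 0.0, 0.25] rot [0.0, 0.167, -0.0] rows>=5.6 -> [480.0, -20.0, 190.0]
```

Run:
```python
from h import *
D=np.array([[.343,1.525,1.275,519.4,226.],[.5004,1.2911,1.3505,602.9,220.5],[.447,1.671,1.028,517.4,124.1],[.344,1.534,1.265,517.9,221.9]])
f=lambda p:np.r_[p[0]+p[1]*np.sin(D[:,0])+p[2]*np.sin(D[:,0]+D[:,1]+p[3])-D[:,3],p[4]+p[1]*np.cos(D[:,0])+p[2]*np.cos(D[:,0]+D[:,1]+p[3])-D[:,4],(p[3]/.02),(p[0]/10)]
r=least_squares(f,[0,400,380,0,200]);print(r.x,r.fun.round(1))
plan([((455,-190,225),Rt(-.6)),((465,-100,225),Rt(.4)),((470,-20,225),Rt(1.37)),((470,-20,200),Rt(1.37,1.05))])
```

```text
[-3.59318267e+00  5.03344418e+02  3.83427309e+02  1.02317621e-01
 -9.88684823e+01] [-0.5 -1.4  1.9 -0.   0.   0.5 -1.   0.4  5.1 -0.4]
off [0.075, -0.683, -0.025] rot [-0.0, 0.0, -0.152] rows>=5.1 -> [455.0, -190.0, 225.0]
off [0.666, -0.355, 0.0] rot [0.0, -0.0, -0.159] rows>=5.3 -> [465.0, -100.0, 225.0]
off [0.598, 0.298, -0.0] rot [-0.0, 0.0, -0.154] rows>=5.2 -> [470.0, -20.0, 225.0]
off [-0.0, -0.0, 0.208] rot [-0.0, 0.167, 0.0] rows>=5.6 -> [470.0, -20.0, 200.0]
```

>>> {"api": "send_rows", "payload": {"offset": [[0.08, -0.68, -0.02], [0.08, -0.68, -0.02], [0.08, -0.68, -0.02], [0.08, -0.68, -0.02], [0.08, -0.68, -0.02], [0.08, -0.68, -0.02]], "delta_rot": [[0, 0, -0.152], [0, 0, -0.152], [0, 0, -0.152], [0, 0, -0.152], [0, 0, -0.152], [0, 0, -0.152]]}}

```text
time: 12.6
tool_pos: [455.4, -190.3, 223.7]
tcp_rot: [-3.138, 0.0, 0.97]
contact_force: [0.4, -0.4, -1.1]
grip_width: 55.9
finger_force: 29.8
```

>>> {"api": "send_rows", "payload": {"offset": [[0.67, -0.36, 0], [0.67, -0.36, 0], [0.67, -0.36, 0], [0.67, -0.36, 0], [0.67, -0.36, 0], [0.67, -0.36, 0]], "delta_rot": [[0, 0, -0.159], [0, 0, -0.159], [0, 0, -0.159], [0, 0, -0.159], [0, 0, -0.159], [0, 0, -0.159]]}}

```text
time: 13.35
tool_pos: [465.5, -99.8, 224.4]
tcp_rot: [-3.14, -0.002, 1.969]
contact_force: [0.6, -0.9, -0.9]
grip_width: 55.9
finger_force: 29.8
```

>>> {"api": "send_rows", "payload": {"offset": [[0.6, 0.3, 0], [0.6, 0.3, 0], [0.6, 0.3, 0], [0.6, 0.3, 0], [0.6, 0.3, 0], [0.6, 0.3, 0]], "delta_rot": [[0, 0, -0.154], [0, 0, -0.154], [0, 0, -0.154], [0, 0, -0.154], [0, 0, -0.154], [0, 0, -0.154]]}}

```text
time: 14.1
tool_pos: [470.8, -19.6, 224.6]
tcp_rot: [3.142, -0.002, 2.934]
contact_force: [0.0, -0.4, -1.0]
grip_width: 55.6
finger_force: 29.8
```

>>> {"api": "send_rows", "payload": {"offset": [[0, 0, 0.2], [0, 0, 0.2], [0, 0, 0.2], [0, 0, 0.2], [0, 0, 0.2], [0, 0, 0.2], [0, 0, 0.2]], "delta_rot": [[0, 0.167, 0], [0, 0.167, 0], [0, 0.167, 0], [0, 0.167, 0], [0, 0.167, 0], [0, 0.167, 0], [0, 0.167, 0]]}}

```text
time: 14.98
tool_pos: [471.2, -19.8, 198.4]
tcp_rot: [-3.135, -1.054, 2.929]
contact_force: [0.2, 0.1, -0.6]
grip_width: 56.0
finger_force: 29.8
```

```bash
cat >> h.py <<'E'
def fitL6():
    o=get_obs();q=o["joint_positions"];p,R=cur();print(np.round(q,3),p.round(1),o["grip_width"],"toolz",R.as_matrix()[:,2].round(3))
E
python3 - <<'E'
from h import *
fitL6()
E
```

```text
[-0.205  0.917  1.007  0.     2.271 -1.567] [471.2 -19.8 198.4] 55.99309825014963 toolz [-0.851  0.177 -0.494]
```

```bash
cat >> h.py <<'E'
K=(-3.6,503.3,383.4,.102,316.6,217.7)
def psi(x,y): return np.arctan2(y,x)-np.arcsin(76.4/np.hypot(x,y))+np.pi/2
def ik(x,y,z,t):
    r=np.sqrt(x*x+y*y-76.4**2)+K[4]*np.sin(t)-K[0];h=z+K[4]*np.cos(t)-K[5];d2=r*r+h*h
    c=(d2-K[1]**2-K[2]**2)/(2*K[1]*K[2])
    if abs(c)>1:return None
    b=np.arccos(c);q2=np.arctan2(r,h)-np.arctan2(K[2]*np.sin(b),K[1]+K[2]*np.cos(b));q3=b-K[3]
    return np.round([q2,q3,np.pi+t-q2-q3],2)
E
python3 - <<'E'
from h import *
for a in [(471,-20,198,1.05),(520,20,45,1.134),(520,20,14,-.26),(540,20,14,-.35),(487,192,50,1.31),(490,200,50,1.2),(470,300,50,1.31)]: print(a,ik(*a))
s=psi(530,20);print(s)
plan([((530,20,110),Rt(s,1.134)),((530,20,45),Rt(s,1.134))])
E
```

```text
(471, -20, 198, 1.05) [0.92 1.01 2.27]
(520, 20, 45, 1.134) [1.25 0.77 2.26]
(520, 20, 14, -0.26) [0.52 2.01 0.35]
(540, 20, 14, -0.35) [0.53 2.03 0.23]
(487, 192, 50, 1.31) [1.37 0.61 2.47]
(490, 200, 50, 1.2) [1.31 0.66 2.37]
(470, 300, 50, 1.31) [1.48 0.33 2.64]
1.4639629853866845
off [-0.843, 0.428, 0.006] rot [0.014, 0.013, -0.008] rows>=1.8 -> [530.0, 20.0, 110.0]
off [-0.491, -0.0, 0.229] rot [-0.0, -0.0, 0.0] rows>=1.0 -> [530.0, 20.0, 45.0]
```

>>> {"api": "send_rows", "payload": {"offset": [[-0.84, 0.43, 0], [-0.84, 0.43, 0], [-0.84, 0.43, 0], [-0.84, 0.43, 0]], "delta_rot": [[0.014, 0.013, -0.008], [0.014, 0.013, -0.008], [0.014, 0.013, -0.008], [0.014, 0.013, -0.008]]}}

```text
time: 15.48
tool_pos: [531.1, 20.3, 115.8]
tcp_rot: [3.136, -1.127, 3.042]
contact_force: [-1.2, -0.6, -0.7]
grip_width: 55.9
finger_force: 29.8
```

>>> {"api": "send_rows", "payload": {"offset": [[-0.25, 0, 0.11], [-0.49, 0, 0.23], [-0.49, 0, 0.23], [-0.49, 0, 0.23]], "delta_rot": [[0, 0, 0], [0, 0, 0], [0, 0, 0], [0, 0, 0]]}}

```text
time: 15.98
tool_pos: [531.9, 20.3, 52.2]
tcp_rot: [3.133, -1.126, 3.045]
contact_force: [-0.4, 0.2, -0.4]
grip_width: 55.6
finger_force: 29.8
```

Run:
```python
from h import *
fitL6()
im=optics.capture("scene");cv2.imwrite("pics/f.png",cv2.resize(im[20:330,60:460],None,fx=2,fy=2)[:600,:,::-1]);print(get_obs()["contact_force"])
```

```text
[-0.106  1.259  0.709  0.     2.301 -1.575] [531.9  20.3  52.2] 55.581197720690646 toolz [-0.898  0.096 -0.43 ]
[-0.20636466  0.27365847  0.09047771]
```

View pics/f.png

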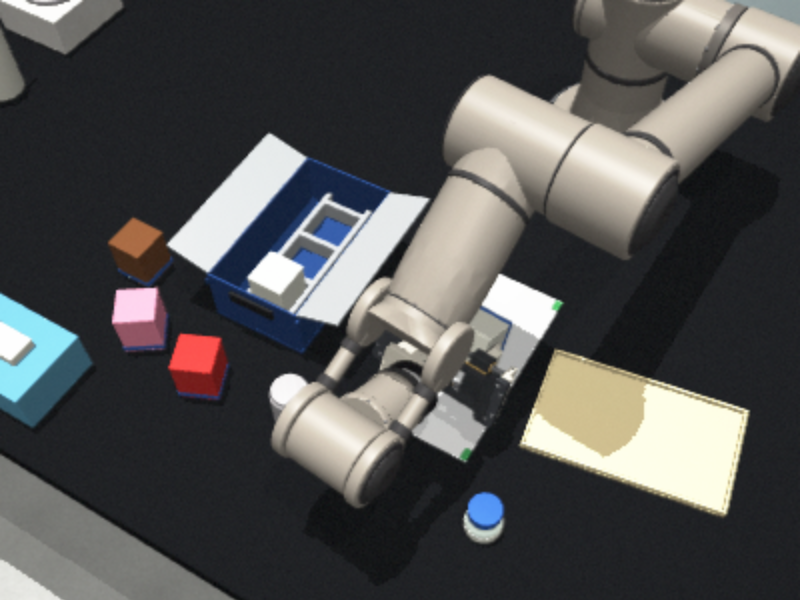

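The arm holds the cup tilted over the mat (crop ≈(490,325)), and the hand is clear above the jar. Lower 9 mm and release.

>>> {"api": "send_rows", "payload": {"offset": [[-0.065, 0, 0.03], [-0.065, 0, 0.03], [-0.065, 0, 0.03]], "delta_rot": [[0, 0, 0], [0, 0, 0], [0, 0, 0]]}}

```text
time: 16.4
tool_pos: [531.3, 20.8, 42.7]
tcp_rot: [3.134, -1.131, 3.045]
contact_force: [0.7, -0.8, 6.9]
grip_width: 56.2
finger_force: 29.9
```

>>> {"api": "send_rows", "payload": {"offset": [[0, 0, 0], [0, 0, 0], [0, 0, 0], [0, 0, 0], [0, 0, 0], [0, 0, 0]], "delta_rot": [[0, 0, 0], [0, 0, 0], [0, 0, 0], [0, 0, 0], [0, 0, 0], [0, 0, 0]], "grip": 0.85}}

```text
time: 17.15
tool_pos: [531.1, 20.9, 40.5]
tcp_rot: [3.132, -1.131, 3.047]
contact_force: [-0.0, -0.1, -0.4]
grip_width: 77.5
finger_force: 0.0
```

Run:
```python
from h import *
fitL6()
R=cur()[1]
s=psi(530,20)
plan([((531,20,160),Rt(s,1.134)),((531,20,160),Rt(s,0))])
```

```text
[-0.105  1.275  0.706  0.     2.291 -1.575] [531.1  20.9  40.5] 77.49053397085018 toolz [-0.9    0.095 -0.426]
off [0.901, -0.004, -0.424] rot [-0.0, 0.001, 0.001] rows>=1.9 -> [531.0, 20.0, 160.0]
off [0.0, 0.0, 0.0] rot [0.0, -0.18, -0.0] rows>=6.1 -> [531.0, 20.0, 160.0]
```

>>> {"api": "send_rows", "payload": {"offset": [[0.3, 0, -0.14], [0.6, 0, -0.28], [0.9, 0, -0.42], [0.9, 0, -0.42]], "delta_rot": [[0, 0, 0], [0, 0, 0], [0, 0, 0], [0, 0, 0]]}}

```text
time: 17.65
tool_pos: [531.5, 20.4, 162.9]
tcp_rot: [3.132, -1.124, 3.047]
contact_force: [0.5, 0.0, 0.2]
grip_width: 78.0
finger_force: 0.0
```

>>> {"api": "send_rows", "payload": {"offset": [[0, 0, 0], [0, 0, 0], [0, 0, 0], [0, 0, 0], [0, 0, 0], [0, 0, 0], [0, 0, 0]], "delta_rot": [[0, -0.18, 0], [0, -0.18, 0], [0, -0.18, 0], [0, -0.18, 0], [0, -0.18, 0], [0, -0.18, 0], [0, -0.18, 0]]}}

```text
time: 18.52
tool_pos: [527.3, 21.1, 159.4]
tcp_rot: [3.138, -0.003, 3.039]
contact_force: [0.5, -0.3, -0.6]
grip_width: 77.8
finger_force: 0.0
```

Run:
```python
from h import *
fitL6()
im=optics.capture("wrist");cv2.imwrite("pics/g.png",im[:,:,::-1])
for d in finder.pinpoint("cup1","wrist")[:2]: print("mouth",d["confidence"],unproj("wrist",d["uv"],28).round(1))
for d in finder.pinpoint("cup1_base","wrist")[:2]: print("base",d["confidence"],unproj("wrist",d["uv"],28).round(1))
```

```text
[-0.108  0.412  1.615  0.005  1.117 -1.577] [527.3  21.1 159.4] 77.79677494997112 toolz [-0.003  0.004 -1.   ]
mouth 0.92 [[510.6  22.4  28. ]]
```

View pics/g.png

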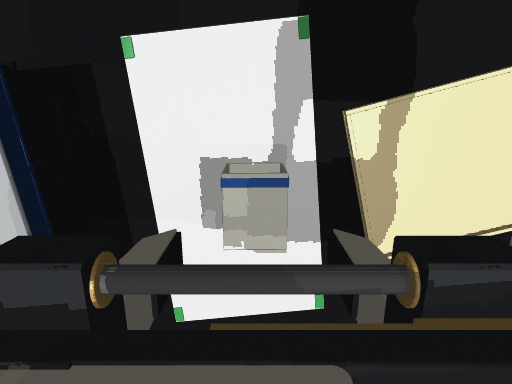

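The cup lies on its side on the mat, blue-banded mouth towards the robot (col 222–289, row 182), centred between the fingers. Regrasp with the tool slanted 0.25 rad outward.

Run:
```python
from h import *
print(ik(540,19,10,-.25))
s=psi(530,20)
plan([((540,19,90),Rt(s,-.25)),((540,19,10),Rt(s,-.25))])
```

```text
[0.55 1.95 0.39]
off [-0.07, -0.006, 0.581] rot [0.001, -0.04, 0.0] rows>=1.3 -> [540.0, 19.0, 90.0]
off [0.165, 0.0, 0.646] rot [-0.0, 0.0, 0.0] rows>=1.3 -> [540.0, 19.0, 10.0]
```

>>> {"api": "send_rows", "payload": {"offset": [[-0.07, 0, 0.58], [-0.07, 0, 0.58], [-0.07, 0, 0.58]], "delta_rot": [[0, -0.04, 0], [0, -0.04, 0], [0, -0.04, 0]]}}

```text
time: 19.05
tool_pos: [536.6, 20.1, 87.0]
tcp_rot: [3.137, 0.242, 3.037]
contact_force: [-1.0, 0.1, 0.8]
grip_width: 78.1
finger_force: 0.0
```

>>> {"api": "send_rows", "payload": {"offset": [[0.08, 0, 0.32], [0.13, 0, 0.5], [0.165, 0, 0.64], [0.165, 0, 0.64]], "delta_rot": [[0, 0, 0], [0, 0, 0], [0, 0, 0], [0, 0, 0]]}}

```text
time: 19.55
tool_pos: [540.8, 19.9, 10.4]
tcp_rot: [3.137, 0.249, 3.037]
contact_force: [-0.4, -0.2, 0.3]
grip_width: 77.9
finger_force: 0.0
```

>>> {"api": "send_rows", "payload": {"offset": [[0, 0, 0], [0, 0, 0], [0, 0, 0], [0, 0, 0]], "delta_rot": [[0, 0, 0], [0, 0, 0], [0, 0, 0], [0, 0, 0]], "grip": 0.3}}

```text
time: 20.05
tool_pos: [539.7, 20.2, 11.7]
tcp_rot: [3.138, 0.253, 3.037]
contact_force: [-0.4, 0.3, 5.4]
grip_width: 56.0
finger_force: 30.0
```

>>> {"api": "send_rows", "payload": {"offset": [[-0.1, 0, -0.4], [-0.22, 0, -0.9], [-0.22, 0, -0.9]], "delta_rot": [[0, 0, 0], [0, 0, 0], [0, 0, 0]]}}

```text
time: 20.42
tool_pos: [540.3, 19.7, 126.9]
tcp_rot: [3.137, 0.261, 3.037]
contact_force: [1.4, -0.3, -1.6]
grip_width: 55.8
finger_force: 30.0
```

Run:
```python
from h import *
fitL6()
t=[522,258,.154]
for l in [(-30,-55,0),(-30,50,0)]:
    g=frame(t,[l])[0];print(l,g)
    for tilt in (1.2,1.25,1.3):print(tilt,ik(g[0]-15,g[1],58,tilt),psi(g[0],g[1]))
```

```text
[-0.108  0.355  1.854  0.008  0.672 -1.581] [540.3  19.7 126.9] 55.80775294362337 toolz [ 0.257 -0.023 -0.966]
(-30, -55, 0) [500.79159809 199.04914175   0.        ]
1.2 [1.29 0.69 2.37] 1.8068692882548847
1.25 [1.32 0.65 2.42] 1.8068692882548847
1.3 [1.35 0.61 2.47] 1.8068692882548847
(-30, 50, 0) [484.68543696 302.80651052   0.        ]
1.2 [1.38 0.45 2.5 ] 1.9951299748260936
1.25 [1.43 0.4  2.57] 1.9951299748260936
1.3 [1.47 0.34 2.63] 1.9951299748260936
```

Run:
```python
from h import *
t=[522,258,.154]
g=frame(t,[(-30,-68,0)])[0];a=.2
for _ in range(3):
    P=g-19.7*np.array([np.cos(a),np.sin(a),0]);a=psi(P[0],P[1])-np.pi/2
s=a+np.pi/2;print(g,P,a,ik(P[0],P[1],48,1.25))
plan([((520,90,170),Rt((1.464+s)/2,.5)),((P[0],P[1],130),Rt(s,1.25)),((P[0],P[1],56),Rt(s,1.25))])
```

```text
[502.78569422 186.20299133   0.        ] [483.52541904 182.06393349   0.        ] 0.21169986070573255 [1.31 0.7  2.38]
off [0.129, 0.567, -0.404] rot [0.004, 0.121, -0.025] rows>=4.2 -> [520.0, 90.0, 170.0]
off [0.071, 0.782, 0.419] rot [0.02, 0.119, -0.017] rows>=4.1 -> [484.0, 182.0, 130.0]
off [-0.585, -0.0, 0.194] rot [-0.0, 0.0, 0.0] rows>=1.2 -> [484.0, 182.0, 56.0]
```

>>> {"api": "send_rows", "payload": {"offset": [[0.13, 0.57, -0.4], [0.13, 0.57, -0.4], [0.13, 0.57, -0.4], [0.13, 0.57, -0.4], [0.13, 0.57, -0.4]], "delta_rot": [[0.004, 0.121, -0.025], [0.004, 0.121, -0.025], [0.004, 0.121, -0.025], [0.004, 0.121, -0.025], [0.004, 0.121, -0.025]]}}

```text
time: 21.05
tool_pos: [517.8, 90.6, 162.1]
tcp_rot: [-3.141, -0.517, -3.089]
contact_force: [0.4, 0.6, -1.7]
grip_width: 56.1
finger_force: 30.0
```

>>> {"api": "send_rows", "payload": {"offset": [[0.07, 0.78, 0.42], [0.07, 0.78, 0.42], [0.07, 0.78, 0.42], [0.07, 0.78, 0.42], [0.07, 0.78, 0.42], [0.07, 0.78, 0.42]], "delta_rot": [[0.02, 0.119, -0.017], [0.02, 0.119, -0.017], [0.02, 0.119, -0.017], [0.02, 0.119, -0.017], [0.02, 0.119, -0.017], [0.02, 0.119, -0.017]]}}

```text
time: 21.8
tool_pos: [481.0, 182.3, 124.6]
tcp_rot: [3.135, -1.257, -2.923]
contact_force: [0.5, -0.1, -0.1]
grip_width: 55.9
finger_force: 30.0
```

>>> {"api": "send_rows", "payload": {"offset": [[-0.3, 0, 0.1], [-0.58, 0, 0.19], [-0.58, 0, 0.19], [-0.58, 0, 0.19]], "delta_rot": [[0, 0, 0], [0, 0, 0], [0, 0, 0], [0, 0, 0]]}}

```text
time: 22.3
tool_pos: [481.6, 182.5, 54.7]
tcp_rot: [3.134, -1.254, -2.922]
contact_force: [1.1, -0.2, 0.1]
grip_width: 56.2
finger_force: 30.0
```

Run:
```python
from h import *
fitL6();print(get_obs()["contact_force"])
im=optics.capture("scene");cv2.imwrite("pics/i.png",cv2.resize(im[110:320,230:470],None,fx=2.5,fy=2.5)[:,:,::-1])
```

```text
[ 2.130e-01  1.302e+00  7.090e-01  2.000e-03  2.385e+00 -1.572e+00] [481.6 182.5  54.7] 56.15723730542023 toolz [-0.929 -0.199 -0.311]
[ 1.12336316 -0.2107315   0.14025514]
```

View pics/i.png

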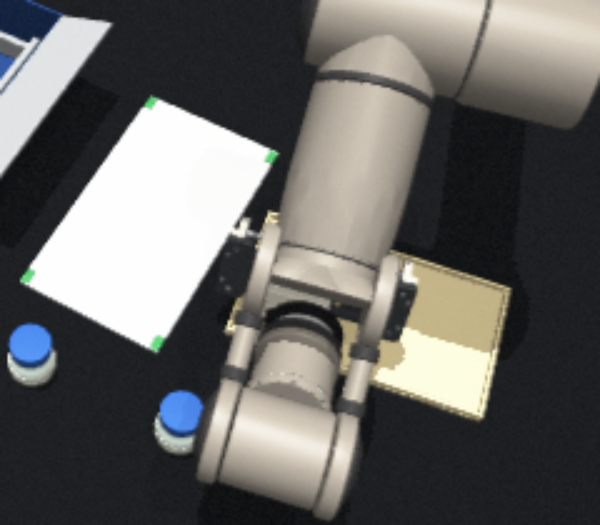

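The hand holds the cup over the tray's near end, and the jar at (180,420) is clear. Lower the last 8–9 mm in small steps.

>>> {"api": "send_rows", "payload": {"offset": [[-0.03, 0, 0.01], [-0.06, 0, 0.02], [-0.06, 0, 0.02]], "delta_rot": [[0, 0, 0], [0, 0, 0], [0, 0, 0]]}}

```text
time: 22.72
tool_pos: [480.4, 182.5, 43.9]
tcp_rot: [3.134, -1.26, -2.921]
contact_force: [0.0, -0.1, -2.0]
grip_width: 55.7
finger_force: 30.0
```

>>> {"api": "send_rows", "payload": {"offset": [[-0.008, 0, 0.002], [-0.015, 0, 0.005], [-0.015, 0, 0.005]], "delta_rot": [[0, 0, 0], [0, 0, 0], [0, 0, 0]]}}

```text
time: 23.1
tool_pos: [480.6, 182.5, 43.3]
tcp_rot: [3.134, -1.26, -2.922]
contact_force: [0.6, -0.2, 4.5]
grip_width: 55.7
finger_force: 30.0
```

>>> {"api": "send_rows", "payload": {"offset": [[0, 0, 0], [0, 0, 0], [0, 0, 0], [0, 0, 0], [0, 0, 0]], "delta_rot": [[0, 0, 0], [0, 0, 0], [0, 0, 0], [0, 0, 0], [0, 0, 0]], "grip": 0.85}}

```text
time: 23.72
tool_pos: [480.5, 182.5, 42.2]
tcp_rot: [3.134, -1.259, -2.921]
contact_force: [0.4, 0.8, -0.1]
grip_width: 78.0
finger_force: 0.0
```

>>> {"api": "send_rows", "payload": {"offset": [[0.2, 0, -0.065], [0.5, 0, -0.163], [0.95, 0, -0.31], [0.95, 0, -0.31]], "delta_rot": [[0, 0, 0], [0, 0, 0], [0, 0, 0], [0, 0, 0]]}}

```text
time: 24.22
tool_pos: [482.3, 182.6, 168.3]
tcp_rot: [3.134, -1.249, -2.922]
contact_force: [0.2, 0.3, -0.5]
grip_width: 78.2
finger_force: 0.0
```

Run:
```python
from h import *
fitL6()
q=psi(447,-272)
plan([((470,60,220),Rt(1.45,.1)),((500,-100,220),Rt(.9,0)),((545,-240,220),Rt(.3,0)),((591,-271,180),Rt(-np.pi/2+.012+np.pi,0)),((591,-271,180),Rt(-np.pi/2+.012,0))])
```

```text
[ 2.130e-01  1.156e+00  7.180e-01  1.000e-03  2.516e+00 -1.572e+00] [482.3 182.6 168.3] 78.24627897517976 toolz [-0.927 -0.2   -0.316]
off [0.511, -0.976, 0.163] rot [-0.035, -0.181, 0.044] rows>=6.4 -> [470.0, 60.0, 220.0]
off [-0.203, -0.647, -0.02] rot [-0.002, -0.008, 0.044] rows>=1.5 -> [485.0, -20.0, 220.0]
off [-0.372, -0.567, -0.015] rot [-0.002, -0.008, 0.044] rows>=1.5 -> [500.0, -100.0, 220.0]
off [-0.509, -0.34, 0.0] rot [0.0, 0.0, 0.048] rows>=1.6 -> [522.0, -170.0, 220.0]
off [-0.587, -0.175, 0.0] rot [0.0, 0.0, 0.048] rows>=1.6 -> [545.0, -240.0, 220.0]
off [-0.36, 0.29, 0.333] rot [0.0, -0.0, -0.204] rows>=6.9 -> [591.0, -271.0, 180.0]
off [0.0, 0.0, 0.0] rot [-0.0, -0.0, 0.167] rows>=5.6 -> [591.0, -271.0, 180.0]
off [0.0, 0.0, 0.0] rot [-0.0, -0.0, 0.167] rows>=5.6 -> [591.0, -271.0, 180.0]
off [0.0, 0.0, 0.0] rot [-0.0, -0.0, 0.167] rows>=5.6 -> [591.0, -271.0, 180.0]
```

Run:
```python
from h import *
s=np.pi/2+.012
plan([((470,70,220),Rt(1.6,0)),((500,-100,220),Rt(s,0)),((591,-271,190),Rt(s,0)),((591,-271,125),Rt(s,0))])
```

```text
off [0.505, -0.894, 0.146] rot [-0.018, -0.198, 0.026] rows>=6.7 -> [470.0, 70.0, 220.0]
off [-0.104, -0.712, -0.0] rot [0.0, 0.0, 0.001] rows>=1.4 -> [485.0, -15.0, 220.0]
off [-0.11, -0.711, -0.0] rot [0.0, 0.0, 0.001] rows>=1.4 -> [500.0, -100.0, 220.0]
off [-0.371, -0.717, 0.125] rot [-0.0, 0.0, -0.0] rows>=1.6 -> [546.0, -186.0, 205.0]
off [-0.371, -0.717, 0.125] rot [-0.0, 0.0, -0.0] rows>=1.6 -> [591.0, -271.0, 190.0]
off [-0.0, 0.0, 0.542] rot [-0.0, -0.0, 0.0] rows>=1.0 -> [591.0, -271.0, 125.0]
```

>>> {"api": "send_rows", "payload": {"offset": [[0.5, -0.89, 0.15], [0.5, -0.89, 0.15], [0.5, -0.89, 0.15], [0.5, -0.89, 0.15], [0.5, -0.89, 0.15], [0.5, -0.89, 0.15], [0.5, -0.89, 0.15], [0.5, -0.89, 0.15]], "delta_rot": [[-0.018, -0.198, 0.026], [-0.018, -0.198, 0.026], [-0.018, -0.198, 0.026], [-0.018, -0.198, 0.026], [-0.018, -0.198, 0.026], [-0.018, -0.198, 0.026], [-0.018, -0.198, 0.026], [-0.018, -0.198, 0.026]]}}

```text
time: 25.22
tool_pos: [467.1, 70.2, 215.0]
tcp_rot: [-3.138, -0.01, -3.115]
contact_force: [-0.0, -0.4, 0.3]
grip_width: 78.2
finger_force: 0.0
```

>>> {"api": "send_rows", "payload": {"offset": [[-0.1, -0.71, 0], [-0.1, -0.71, 0], [-0.1, -0.71, 0]], "delta_rot": [[0, 0, 0], [0, 0, 0], [0, 0, 0]]}}

```text
time: 25.6
tool_pos: [483.9, -16.0, 213.4]
tcp_rot: [-3.139, -0.013, -3.117]
contact_force: [0.3, 0.3, -0.2]
grip_width: 77.9
finger_force: 0.0
```

>>> {"api": "send_rows", "payload": {"offset": [[-0.11, -0.71, 0], [-0.11, -0.71, 0], [-0.11, -0.71, 0]], "delta_rot": [[0, 0, 0], [0, 0, 0], [0, 0, 0]]}}

```text
time: 25.98
tool_pos: [499.0, -99.8, 213.3]
tcp_rot: [-3.139, -0.013, -3.116]
contact_force: [0.6, 0.5, -0.2]
grip_width: 77.8
finger_force: 0.0
```

>>> {"api": "send_rows", "payload": {"offset": [[-0.37, -0.72, 0.12], [-0.37, -0.72, 0.12], [-0.37, -0.72, 0.12]], "delta_rot": [[0, 0, 0], [0, 0, 0], [0, 0, 0]]}}

```text
time: 26.35
tool_pos: [545.8, -184.5, 197.9]
tcp_rot: [-3.14, -0.013, -3.115]
contact_force: [-0.8, 0.8, 0.3]
grip_width: 78.1
finger_force: 0.0
```

>>> {"api": "send_rows", "payload": {"offset": [[-0.37, -0.72, 0.12], [-0.37, -0.72, 0.12], [-0.37, -0.72, 0.12]], "delta_rot": [[0, 0, 0], [0, 0, 0], [0, 0, 0]]}}

```text
time: 26.72
tool_pos: [592.1, -269.2, 183.3]
tcp_rot: [-3.14, -0.013, -3.115]
contact_force: [-0.8, 0.2, 0.5]
grip_width: 78.1
finger_force: 0.0
```

Run:
```python
from h import *
fitL6()
im=optics.capture("wrist");im2=optics.capture("scene");im3=optics.capture("top")
c=[(d["confidence"],d["box"]) for d in finder.silhouettes("cup1","wrist")];print(c)
print("wrist base",[(unproj("wrist",d["uv"],76)[0,:2].round().tolist(),round(d["confidence"],2)) for d in finder.pinpoint("cup1_base","wrist")])
print("exp px",proj("wrist",[[591,-271,76]]))
print("scene mouth",[(unproj("scene",d["uv"],76)[0,:2].round().tolist(),round(d["confidence"],2)) for d in finder.pinpoint("cup1","scene")])
print("top mouth",[(unproj("top",d["uv"],76)[0,:2].round().tolist(),round(d["confidence"],2)) for d in finder.pinpoint("cup1","top")])
cv2.imwrite("pics/j.png",np.hstack([cv2.resize(im,(400,300)),cv2.resize(im2[150:300,280:480],(400,300))])[:,:,::-1])
plan([((591,-271,125),Rt(np.pi/2+.012)),((591,-271,46),Rt(np.pi/2+.012))])
```

```text
[-0.54   0.614  1.196 -0.009  1.341 -2.136] [ 592.1 -269.2  183.3] 78.07866727330061 toolz [-0.013 -0.002 -1.   ]
[(0.81, [0.0, 191.0, 72.8, 247.1]), (0.8, [225.0, 158.5, 289.8, 233.0]), (0.44, [150.6, 295.8, 169.4, 328.5])]
wrist base [([593.0, -265.0], 0.92)]
exp px [[251.10981326 195.36536724]]
scene mouth [([496.0, 189.0], 0.62), ([676.0, -425.0], 0.61), ([779.0, -236.0], 0.59), ([629.0, -236.0], 0.57), ([765.0, -358.0], 0.56)]
top mouth [([730.0, -278.0], 0.76), ([495.0, 187.0], 0.73), ([640.0, -467.0], 0.67), ([585.0, -265.0], 0.66), ([711.0, -375.0], 0.45)]
off [0.001, -0.018, 0.502] rot [-0.001, -0.002, 0.003] rows>=1.0 -> [591.0, -271.0, 125.0]
off [0.0, -0.0, 0.658] rot [0.0, 0.0, -0.0] rows>=1.3 -> [591.0, -271.0, 46.0]
```

View pics/j.png

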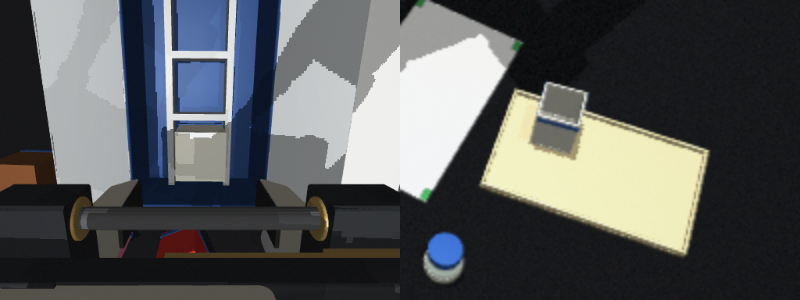

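First cup stands mouth-up, flat on the tray (right half, (560,115)). Second cup lies between the fingers (cols 174–228 vs fingers 140–265). Descend, grip, lift.

>>> {"api": "send_rows", "payload": {"offset": [[0, 0, 0.3], [0, 0, 0.5], [0, 0, 0.5]], "delta_rot": [[0, 0, 0.003], [0, 0, 0.003], [0, 0, 0.003]]}}

```text
time: 27.45
tool_pos: [589.9, -268.9, 122.9]
tcp_rot: [-3.14, -0.015, -3.133]
contact_force: [-0.1, -0.2, -0.3]
grip_width: 77.9
finger_force: 0.0
```

>>> {"api": "send_rows", "payload": {"offset": [[0, 0, 0.3], [0, 0, 0.5], [0, 0, 0.64], [0, 0, 0.64]], "delta_rot": [[0, 0, 0], [0, 0, 0], [0, 0, 0], [0, 0, 0]]}}

```text
time: 27.95
tool_pos: [590.1, -270.1, 47.5]
tcp_rot: [-3.139, -0.012, -3.133]
contact_force: [-0.5, -0.3, 0.8]
grip_width: 78.0
finger_force: 0.0
```

>>> {"api": "send_rows", "payload": {"offset": [[0, 0, 0], [0, 0, 0], [0, 0, 0], [0, 0, 0]], "delta_rot": [[0, 0, 0], [0, 0, 0], [0, 0, 0], [0, 0, 0]], "grip": 0.3}}

```text
time: 28.45
tool_pos: [590.7, -270.4, 48.7]
tcp_rot: [-3.138, -0.01, -3.134]
contact_force: [-0.7, 0.3, 4.5]
grip_width: 55.7
finger_force: 30.0
```

>>> {"api": "send_rows", "payload": {"offset": [[0, 0, -0.3], [0, 0, -0.6], [0, 0, -1], [0, 0, -1]], "delta_rot": [[0, 0, 0], [0, 0, 0], [0, 0, 0], [0, 0, 0]]}}

```text
time: 28.95
tool_pos: [593.4, -271.0, 172.1]
tcp_rot: [-3.134, -0.004, -3.134]
contact_force: [0.6, -1.2, -1.5]
grip_width: 56.0
finger_force: 29.9
```

>>> {"api": "send_rows", "payload": {"offset": [[0, 0, -0.45], [0, 0, -0.45], [0, 0, -0.45]], "delta_rot": [[0, 0, 0], [0, 0, 0], [0, 0, 0]]}}

```text
time: 29.32
tool_pos: [591.6, -269.5, 220.1]
tcp_rot: [-3.139, -0.013, -3.134]
contact_force: [-0.0, 0.2, -1.5]
grip_width: 55.6
finger_force: 29.9
```

Run:
```python
from h import *
fitL6()
s=psi(530,20)
plan([((560,-150,215),Rt(s,0)),((530,20,200),Rt(s,.1)),((530,20,130),Rt(s,1.134)),((531,20,52),Rt(s,1.134))])
```

```text
[-0.541  0.59   1.139 -0.009  1.423 -2.118] [ 591.6 -269.5  220.1] 55.64116099090234 toolz [-0.013 -0.002 -1.   ]
off [0.255, 0.998, 0.043] rot [-0.0, -0.002, 0.018] rows>=2.0 -> [560.0, -150.0, 215.0]
off [0.2, 0.691, 0.062] rot [0.0, 0.008, -0.0] rows>=1.4 -> [545.0, -65.0, 208.0]
off [0.196, 0.691, 0.072] rot [0.0, 0.008, -0.0] rows>=1.4 -> [530.0, 20.0, 200.0]
off [-0.058, 0.0, 0.58] rot [0.0, 0.165, -0.0] rows>=5.6 -> [530.0, 20.0, 130.0]
off [-0.592, 0.001, 0.267] rot [-0.0, 0.0, -0.0] rows>=1.2 -> [531.0, 20.0, 52.0]
```

>>> {"api": "send_rows", "payload": {"offset": [[0.25, 1, 0.04], [0.25, 1, 0.04], [0.25, 1, 0.04], [0.25, 1, 0.04]], "delta_rot": [[0, -0.002, 0.018], [0, -0.002, 0.018], [0, -0.002, 0.018], [0, -0.002, 0.018]]}}

```text
time: 29.82
tool_pos: [560.9, -150.0, 215.6]
tcp_rot: [-3.138, -0.0, 3.037]
contact_force: [-0.2, -0.5, -1.0]
grip_width: 55.9
finger_force: 29.9
```

>>> {"api": "send_rows", "payload": {"offset": [[0.2, 0.69, 0.06], [0.2, 0.69, 0.06], [0.2, 0.69, 0.06]], "delta_rot": [[0, 0.008, 0], [0, 0.008, 0], [0, 0.008, 0]]}}

```text
time: 30.2
tool_pos: [546.0, -65.0, 208.3]
tcp_rot: [-3.138, -0.05, 3.037]
contact_force: [0.1, -0.4, -1.3]
grip_width: 55.8
finger_force: 29.9
```

>>> {"api": "send_rows", "payload": {"offset": [[0.2, 0.69, 0.07], [0.2, 0.69, 0.07], [0.2, 0.69, 0.07]], "delta_rot": [[0, 0.008, 0], [0, 0.008, 0], [0, 0.008, 0]]}}

```text
time: 30.58
tool_pos: [530.8, 19.4, 201.1]
tcp_rot: [-3.137, -0.099, 3.037]
contact_force: [-0.6, 0.1, -1.0]
grip_width: 56.2
finger_force: 29.9
```

>>> {"api": "send_rows", "payload": {"offset": [[-0.06, 0, 0.58], [-0.06, 0, 0.58], [-0.06, 0, 0.58], [-0.06, 0, 0.58], [-0.06, 0, 0.58], [-0.06, 0, 0.58], [-0.06, 0, 0.58]], "delta_rot": [[0, 0.165, 0], [0, 0.165, 0], [0, 0.165, 0], [0, 0.165, 0], [0, 0.165, 0], [0, 0.165, 0], [0, 0.165, 0]]}}

```text
time: 31.45
tool_pos: [530.8, 17.3, 128.1]
tcp_rot: [-3.133, -1.139, 3.025]
contact_force: [-0.2, 0.5, -0.4]
grip_width: 55.6
finger_force: 29.9
```

Run:
```python
from h import *
fitL6()
s=psi(530,20)
plan([((531,20,52),Rt(s,1.134)),((531,20,43),Rt(s,1.134))])
```

```text
[-0.11   1.172  0.704 -0.005  2.404 -1.572] [530.8  17.3 128.1] 55.63268443523292 toolz [-0.903  0.096 -0.419]
off [-0.576, 0.025, 0.266] rot [-0.0, -0.001, -0.001] rows>=1.2 -> [531.0, 20.0, 52.0]
off [-0.068, 0.0, 0.032] rot [-0.0, 0.0, 0.0] rows>=0.1 -> [531.0, 20.0, 43.0]
```

>>> {"api": "send_rows", "payload": {"offset": [[-0.3, 0.02, 0.14], [-0.57, 0.02, 0.26], [-0.57, 0.02, 0.26], [-0.57, 0.02, 0.26]], "delta_rot": [[0, 0, 0], [0, 0, 0], [0, 0, 0], [0, 0, 0]]}}

```text
time: 31.95
tool_pos: [532.3, 20.8, 58.6]
tcp_rot: [-3.133, -1.132, 3.027]
contact_force: [-0.3, -0.3, -0.4]
grip_width: 56.1
finger_force: 29.9
```

>>> {"api": "send_rows", "payload": {"offset": [[-0.03, 0, 0.015], [-0.06, 0, 0.03], [-0.06, 0, 0.03]], "delta_rot": [[0, 0, 0], [0, 0, 0], [0, 0, 0]]}}

```text
time: 32.33
tool_pos: [531.3, 21.4, 48.9]
tcp_rot: [-3.132, -1.135, 3.028]
contact_force: [0.6, -0.5, 0.7]
grip_width: 55.6
finger_force: 29.9
```

>>> {"api": "send_rows", "payload": {"offset": [[0, 0, 0], [0, 0, 0], [0, 0, 0], [0, 0, 0], [0, 0, 0], [0, 0, 0]], "delta_rot": [[0, 0, 0], [0, 0, 0], [0, 0, 0], [0, 0, 0], [0, 0, 0], [0, 0, 0]], "grip": 0.85}}

```text
time: 33.08
tool_pos: [531.2, 21.5, 48.5]
tcp_rot: [-3.132, -1.136, 3.028]
contact_force: [0.1, -0.3, 0.2]
grip_width: 77.5
finger_force: 0.0
```

>>> {"api": "send_rows", "payload": {"offset": [[0.3, 0, -0.14], [0.6, 0, -0.28], [0.9, 0, -0.42], [0.9, 0, -0.42]], "delta_rot": [[0, 0, 0], [0, 0, 0], [0, 0, 0], [0, 0, 0]]}}

```text
time: 33.58
tool_pos: [532.3, 21.9, 170.9]
tcp_rot: [-3.133, -1.129, 3.028]
contact_force: [0.1, -0.4, -0.2]
grip_width: 77.9
finger_force: 0.0
```

>>> {"api": "send_rows", "payload": {"offset": [[0, 0, 0], [0, 0, 0], [0, 0, 0], [0, 0, 0], [0, 0, 0], [0, 0, 0], [0, 0, 0]], "delta_rot": [[0, -0.18, 0], [0, -0.18, 0], [0, -0.18, 0], [0, -0.18, 0], [0, -0.18, 0], [0, -0.18, 0], [0, -0.18, 0]]}}

```text
time: 34.45
tool_pos: [528.2, 22.5, 167.6]
tcp_rot: [-3.138, -0.008, 3.037]
contact_force: [0.2, 0.0, 0.7]
grip_width: 78.2
finger_force: 0.0
```

Run:
```python
from h import *
fitL6()
im=optics.capture("wrist");cv2.imwrite("pics/k.png",im[:,:,::-1])
for d in finder.pinpoint("cup1","wrist")[:3]: print("mouth",d["confidence"],unproj("wrist",d["uv"],28).round(1),np.round(d["uv"]))
s=psi(530,20)
plan([((540,19,90),Rt(s,-.25)),((540,19,10),Rt(s,-.25))])
```

```text
[-0.1    0.408  1.596 -0.004  1.145 -1.564] [528.2  22.5 167.6] 78.17669275288746 toolz [-0.008 -0.003 -1.   ]
mouth 0.74 [[511.1 214.1  28. ]] [459. 145.]
off [-0.074, -0.014, 0.65] rot [-0.001, -0.041, 0.0] rows>=1.4 -> [540.0, 19.0, 90.0]
off [0.165, 0.0, 0.646] rot [-0.0, 0.0, -0.0] rows>=1.3 -> [540.0, 19.0, 10.0]
```

View pics/k.png

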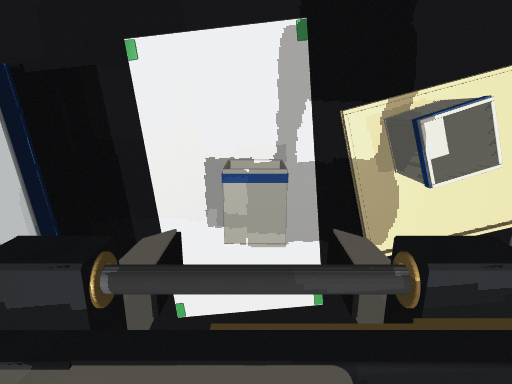

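Second cup lies the same way on the mat (cols 222–288), and the first stands on the tray. Same regrasp, about 3 mm further in.

>>> {"api": "send_rows", "payload": {"offset": [[-0.05, 0, 0.65], [-0.05, 0, 0.65], [-0.05, 0, 0.65]], "delta_rot": [[0, -0.041, 0], [0, -0.041, 0], [0, -0.041, 0]]}}

```text
time: 34.92
tool_pos: [534.5, 21.2, 86.1]
tcp_rot: [-3.137, 0.242, 3.037]
contact_force: [0.2, 0.1, -0.2]
grip_width: 78.0
finger_force: 0.0
```

>>> {"api": "send_rows", "payload": {"offset": [[0.08, 0, 0.32], [0.13, 0, 0.5], [0.165, 0, 0.64], [0.165, 0, 0.64]], "delta_rot": [[0, 0, 0], [0, 0, 0], [0, 0, 0], [0, 0, 0]]}}

```text
time: 35.42
tool_pos: [539.2, 20.3, 9.9]
tcp_rot: [-3.137, 0.25, 3.037]
contact_force: [-0.1, 0.1, 0.8]
grip_width: 77.9
finger_force: 0.0
```

>>> {"api": "send_rows", "payload": {"offset": [[0, 0, 0], [0, 0, 0], [0, 0, 0], [0, 0, 0]], "delta_rot": [[0, 0, 0], [0, 0, 0], [0, 0, 0], [0, 0, 0]], "grip": 0.3}}

```text
time: 35.92
tool_pos: [537.8, 20.7, 11.2]
tcp_rot: [-3.138, 0.255, 3.037]
contact_force: [0.1, 0.3, 3.7]
grip_width: 56.0
finger_force: 30.0
```

>>> {"api": "send_rows", "payload": {"offset": [[-0.1, 0, -0.4], [-0.22, 0, -0.9], [-0.22, 0, -0.9]], "delta_rot": [[0, 0, 0], [0, 0, 0], [0, 0, 0]]}}

```text
time: 36.3
tool_pos: [538.3, 21.1, 126.4]
tcp_rot: [-3.138, 0.262, 3.038]
contact_force: [0.2, 0.6, -1.4]
grip_width: 55.4
finger_force: 30.0
```

Run:
```python
from h import *
fitL6()
t=[522,258,.154]
g=frame(t,[(-25,60,0)])[0];a=.4;T=1.22
for _ in range(3):
    P=g-19.7*np.array([np.cos(a),np.sin(a),0]);a=psi(P[0],P[1])-np.pi/2
s=a+np.pi/2;print(g,P,a,ik(P[0],P[1],44,T),ik(P[0],P[1],150,T))
plan([((505,100,200),Rt(1.6,.4)),((480,220,190),Rt(s,.9)),((P[0],P[1],130),Rt(s,T)),((P[0],P[1],56),Rt(s,T))])
```

```text
[-0.1    0.352  1.86  -0.008  0.667 -1.561] [538.3  21.1 126.4] 55.4207249645123 toolz [ 0.258 -0.031 -0.966]
[488.09234393 313.45512474   0.        ] [470.25814538 305.08665046   0.        ] 0.4387866657940078 [1.43 0.41 2.53] [1.3  0.42 2.64]
off [0.173, 0.622, -0.684] rot [0.001, 0.105, -0.022] rows>=3.6 -> [505.0, 100.0, 200.0]
off [0.066, 0.503, 0.073] rot [0.02, 0.039, -0.026] rows>=1.7 -> [492.0, 160.0, 195.0]
off [-0.029, 0.511, 0.014] rot [0.02, 0.039, -0.026] rows>=1.7 -> [480.0, 220.0, 190.0]
off [-0.533, 0.676, 0.132] rot [-0.0, 0.051, 0.0] rows>=1.7 -> [470.0, 305.0, 130.0]
off [-0.579, 0.0, 0.212] rot [-0.0, -0.0, 0.0] rows>=1.2 -> [470.0, 305.0, 56.0]
```

Run:
```python
from h import *
t=[522,258,.154]
g=frame(t,[(-30,42,0)])[0];a=.4;T=1.22
for _ in range(3):
    P=g-19.7*np.array([np.cos(a),np.sin(a),0]);a=psi(P[0],P[1])-np.pi/2
s=a+np.pi/2;print(g,P,a,[ik(P[0],P[1],z,tt) for z,tt in((44,T),(80,T),(120,T),(150,.9))])
plan([((505,100,200),Rt(1.6,.4)),((480,220,190),Rt(s,.9)),((P[0],P[1],150),Rt(s,.9)),((P[0],P[1],75),Rt(s,T)),((P[0],P[1],54),Rt(s,T))])
```

```text
[485.91257304 294.90118719   0.        ] [467.8503556  287.03694527   0.        ] 0.41065875426463716 [array([1.39, 0.5 , 2.47]), array([1.34, 0.52, 2.5 ]), array([1.29, 0.52, 2.55]), array([1.04, 0.77, 2.24])]
off [0.173, 0.622, -0.684] rot [0.001, 0.105, -0.022] rows>=3.6 -> [505.0, 100.0, 200.0]
off [0.066, 0.503, 0.073] rot [0.019, 0.039, -0.024] rows>=1.7 -> [492.0, 160.0, 195.0]
off [-0.024, 0.512, 0.019] rot [0.019, 0.039, -0.024] rows>=1.7 -> [480.0, 220.0, 190.0]
off [-0.342, 0.553, 0.105] rot [-0.0, -0.0, 0.0] rows>=1.3 -> [468.0, 287.0, 150.0]
off [-0.49, -0.0, 0.389] rot [-0.0, 0.051, -0.0] rows>=1.7 -> [468.0, 287.0, 75.0]
off [-0.164, -0.0, 0.06] rot [0.0, 0.0, 0.0] rows>=0.3 -> [468.0, 287.0, 54.0]
```

>>> {"api": "send_rows", "payload": {"offset": [[0.17, 0.62, -0.68], [0.17, 0.62, -0.68], [0.17, 0.62, -0.68], [0.17, 0.62, -0.68], [0.17, 0.62, -0.68]], "delta_rot": [[0, 0.105, -0.022], [0, 0.105, -0.022], [0, 0.105, -0.022], [0, 0.105, -0.022], [0, 0.105, -0.022]]}}

```text
time: 36.92
tool_pos: [503.9, 99.6, 190.6]
tcp_rot: [3.135, -0.414, -3.109]
contact_force: [-0.1, -0.4, -1.2]
grip_width: 55.9
finger_force: 30.0
```

>>> {"api": "send_rows", "payload": {"offset": [[0.07, 0.5, 0.07], [0.07, 0.5, 0.07], [0.07, 0.5, 0.07]], "delta_rot": [[0.019, 0.039, -0.024], [0.019, 0.039, -0.024], [0.019, 0.039, -0.024]]}}

```text
time: 37.3
tool_pos: [490.1, 160.3, 189.3]
tcp_rot: [-3.116, -0.654, -2.936]
contact_force: [0.2, -0.4, -1.0]
grip_width: 55.9
finger_force: 30.0
```

>>> {"api": "send_rows", "payload": {"offset": [[-0.02, 0.51, 0.02], [-0.02, 0.51, 0.02], [-0.02, 0.51, 0.02]], "delta_rot": [[0.019, 0.039, -0.024], [0.019, 0.039, -0.024], [0.019, 0.039, -0.024]]}}

```text
time: 37.67
tool_pos: [477.4, 219.3, 185.1]
tcp_rot: [3.142, -0.901, -2.731]
contact_force: [-0.1, 0.4, -1.9]
grip_width: 55.3
finger_force: 30.0
```

>>> {"api": "send_rows", "payload": {"offset": [[-0.34, 0.55, 0.1], [-0.34, 0.55, 0.1], [-0.34, 0.55, 0.1], [-0.34, 0.55, 0.1]], "delta_rot": [[0, 0, 0], [0, 0, 0], [0, 0, 0], [0, 0, 0]]}}

```text
time: 38.17
tool_pos: [466.9, 284.6, 148.7]
tcp_rot: [3.141, -0.899, -2.733]
contact_force: [-0.4, -1.0, -0.7]
grip_width: 55.9
finger_force: 30.0
```

Run:
```python
from h import *
fitL6()
s=np.pi/2+.411
plan([((468,287,75),Rt(s,1.22)),((468,287,54),Rt(s,1.22))])
```

```text
[ 4.080e-01  1.028e+00  7.890e-01 -1.000e-03  2.224e+00 -1.572e+00] [466.9 284.6 148.7] 55.922840993055466 toolz [-0.718 -0.311 -0.623]
off [-0.491, 0.014, 0.369] rot [0.0, 0.051, -0.0] rows>=1.7 -> [468.0, 287.0, 75.0]
off [-0.164, 0.0, 0.06] rot [0.0, -0.0, -0.0] rows>=0.3 -> [468.0, 287.0, 54.0]
```

>>> {"api": "send_rows", "payload": {"offset": [[-0.25, 0, 0.19], [-0.49, 0.01, 0.37], [-0.49, 0.01, 0.37], [-0.49, 0.01, 0.37]], "delta_rot": [[0, 0.025, 0], [0, 0.051, 0], [0, 0.051, 0], [0, 0.051, 0]]}}

```text
time: 38.67
tool_pos: [468.2, 287.5, 76.3]
tcp_rot: [3.14, -1.216, -2.73]
contact_force: [0.3, 1.4, 1.1]
grip_width: 55.8
finger_force: 30.0
```

>>> {"api": "send_rows", "payload": {"offset": [[-0.08, 0, 0.03], [-0.16, 0, 0.06], [-0.16, 0, 0.06]], "delta_rot": [[0, 0, 0], [0, 0, 0], [0, 0, 0]]}}

```text
time: 39.05
tool_pos: [467.1, 288.0, 55.0]
tcp_rot: [3.139, -1.219, -2.728]
contact_force: [-0.6, 0.0, -0.5]
grip_width: 55.9
finger_force: 30.0
```

>>> {"api": "send_rows", "payload": {"offset": [[-0.02, 0, 0.01], [-0.04, 0, 0.015], [-0.04, 0, 0.015]], "delta_rot": [[0, 0, 0], [0, 0, 0], [0, 0, 0]]}}

```text
time: 39.42
tool_pos: [466.5, 287.8, 47.4]
tcp_rot: [3.139, -1.223, -2.728]
contact_force: [0.5, 0.2, -1.9]
grip_width: 55.6
finger_force: 30.0
```

>>> {"api": "send_rows", "payload": {"offset": [[-0.02, 0, 0.007], [-0.02, 0, 0.007], [-0.02, 0, 0.007]], "delta_rot": [[0, 0, 0], [0, 0, 0], [0, 0, 0]]}}

```text
time: 39.8
tool_pos: [466.6, 287.8, 45.2]
tcp_rot: [3.139, -1.223, -2.728]
contact_force: [0.1, 0.7, -0.4]
grip_width: 55.8
finger_force: 30.0
```

>>> {"api": "send_rows", "payload": {"offset": [[-0.01, 0, 0.003], [-0.01, 0, 0.003]], "delta_rot": [[0, 0, 0], [0, 0, 0]]}}

```text
time: 40.05
tool_pos: [466.7, 287.8, 43.9]
tcp_rot: [3.139, -1.223, -2.728]
contact_force: [-0.3, 0.3, -0.3]
grip_width: 55.9
finger_force: 30.0
```

>>> {"api": "send_rows", "payload": {"offset": [[0, 0, 0], [0, 0, 0], [0, 0, 0], [0, 0, 0], [0, 0, 0]], "delta_rot": [[0, 0, 0], [0, 0, 0], [0, 0, 0], [0, 0, 0], [0, 0, 0]], "grip": 0.85}}

```text
time: 40.67
tool_pos: [466.7, 287.8, 44.1]
tcp_rot: [3.139, -1.223, -2.728]
contact_force: [0.5, -0.3, 0.7]
grip_width: 77.9
finger_force: 0.0
```

>>> {"api": "send_rows", "payload": {"offset": [[0.2, 0, -0.07], [0.4, 0, -0.14], [0.6, 0, -0.22], [0.6, 0, -0.22]], "delta_rot": [[0, 0, 0], [0, 0, 0], [0, 0, 0], [0, 0, 0]]}}

```text
time: 41.18
tool_pos: [467.8, 288.2, 124.2]
tcp_rot: [3.139, -1.216, -2.728]
contact_force: [-0.1, 0.1, -0.0]
grip_width: 77.8
finger_force: 0.0
```

Run:
```python
from h import *
fitL6()
s=np.pi/2+.411
plan([((467,287,190),Rt(s,.6)),((440,150,240),Rt(1.2,0)),((470,0,230),Rt(.6,0)),((500,-130,200),Rt(.012))])
```

```text
[ 4.120e-01  1.277e+00  5.320e-01  2.000e-03  2.549e+00 -1.569e+00] [467.8 288.2 124.2] 77.79128300058088 toolz [-0.86  -0.374 -0.347]
off [0.518, -0.006, -0.181] rot [0.0, -0.098, 0.0] rows>=3.3 -> [467.0, 287.0, 190.0]
off [0.782, -0.957, 0.03] rot [-0.037, -0.091, 0.121] rows>=5.2 -> [440.0, 150.0, 240.0]
off [-0.343, -0.537, 0.042] rot [0.0, 0.0, 0.048] rows>=1.6 -> [455.0, 75.0, 235.0]
off [-0.486, -0.412, 0.042] rot [0.0, 0.0, 0.048] rows>=1.6 -> [470.0, 0.0, 230.0]
off [-0.518, -0.203, 0.125] rot [-0.0, -0.0, 0.047] rows>=1.6 -> [485.0, -65.0, 215.0]
off [-0.554, -0.044, 0.125] rot [-0.0, -0.0, 0.047] rows>=1.6 -> [500.0, -130.0, 200.0]
```

>>> {"api": "send_rows", "payload": {"offset": [[0.52, 0, -0.18], [0.52, 0, -0.18], [0.52, 0, -0.18], [0.52, 0, -0.18]], "delta_rot": [[0, -0.098, 0], [0, -0.098, 0], [0, -0.098, 0], [0, -0.098, 0]]}}

```text
time: 41.68
tool_pos: [465.8, 287.5, 188.8]
tcp_rot: [3.14, -0.6, -2.73]
contact_force: [0.5, -0.6, -0.0]
grip_width: 77.7
finger_force: 0.0
```

>>> {"api": "send_rows", "payload": {"offset": [[0.78, -0.96, 0.03], [0.78, -0.96, 0.03], [0.78, -0.96, 0.03], [0.78, -0.96, 0.03], [0.78, -0.96, 0.03], [0.78, -0.96, 0.03], [0.78, -0.96, 0.03]], "delta_rot": [[-0.037, -0.091, 0.121], [-0.037, -0.091, 0.121], [-0.037, -0.091, 0.121], [-0.037, -0.091, 0.121], [-0.037, -0.091, 0.121], [-0.037, -0.091, 0.121], [-0.037, -0.091, 0.121]], "grip": 0}}

```text
time: 42.55
tool_pos: [439.6, 150.3, 237.1]
tcp_rot: [-3.136, -0.003, 2.771]
contact_force: [0.8, -0.1, 0.1]
grip_width: 12.7
finger_force: 0.0
```

>>> {"api": "send_rows", "payload": {"offset": [[-0.34, -0.54, 0.04], [-0.34, -0.54, 0.04], [-0.34, -0.54, 0.04]], "delta_rot": [[0, 0, 0.048], [0, 0, 0.048], [0, 0, 0.048]]}}

```text
time: 42.92
tool_pos: [454.8, 74.2, 231.9]
tcp_rot: [-3.134, -0.002, 2.468]
contact_force: [0.8, 0.2, -0.3]
grip_width: -0.0
finger_force: 0.0
```

>>> {"api": "send_rows", "payload": {"offset": [[-0.49, -0.41, 0.04], [-0.49, -0.41, 0.04], [-0.49, -0.41, 0.04]], "delta_rot": [[0, 0, 0.048], [0, 0, 0.048], [0, 0, 0.048]]}}

```text
time: 43.3
tool_pos: [469.7, -0.1, 227.6]
tcp_rot: [-3.135, 0.0, 2.169]
contact_force: [-0.4, -0.3, 0.5]
grip_width: 0.2
finger_force: 0.0
```

Run:
```python
from h import *
fitL6()
im2=optics.capture("scene");im3=optics.capture("top")
for c in ("scene","top"):print(c,[(unproj(c,d["uv"],76)[0,:2].round().tolist(),round(d["confidence"],2)) for d in finder.pinpoint("cup1",c)])
cv2.imwrite("pics/l.png",np.hstack([cv2.resize(im3[110:320,90:370],(400,300)),cv2.resize(im2[60:330,100:460],(400,300))])[:,:,::-1])
```

```text
[-0.16   0.243  1.662 -0.005  1.241 -0.757] [ 4.697e+02 -1.000e-01  2.276e+02] 0.18260494277076783 toolz [-0.005 -0.004 -1.   ]
scene [([480.0, 296.0], 0.91), ([505.0, 190.0], 0.91), ([776.0, -246.0], 0.84), ([759.0, -364.0], 0.65), ([677.0, -428.0], 0.64), ([565.0, -238.0], 0.43)]
top [([735.0, -276.0], 0.96), ([490.0, 191.0], 0.89), ([634.0, -468.0], 0.75), ([714.0, -381.0], 0.74), ([472.0, 291.0], 0.63)]
```

View pics/l.png

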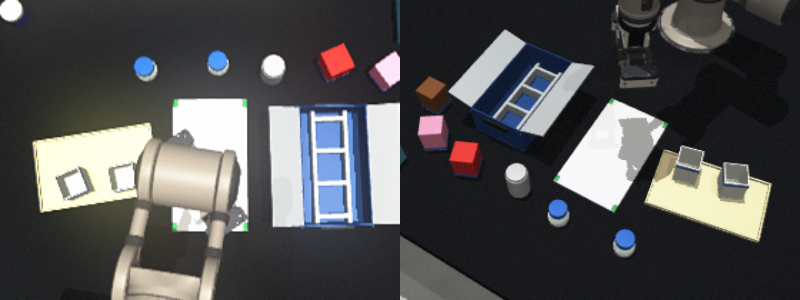

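Both cups stand mouth-up and flat inside the tray lip; both flaps lie folded back. Now shutting flap a with a tilted closed finger from outside.

Run:
```python
from h import *
Q=Rt(.012,-.6)
w=lambda o,z:((515,-201+o,z),Q)
plan([((500,-70,170),Q),w(125,85),w(62,85),w(50,125),w(10,145),w(-35,140),w(-52,118),w(-52,104)])
```

```text
off [-0.633, -0.12, 0.485] rot [0.027, -0.092, 0.091] rows>=4.4 -> [500.0, -70.0, 170.0]
off [0.357, 0.124, 0.614] rot [0.0, -0.0, 0.0] rows>=1.4 -> [515.0, -76.0, 85.0]
off [-0.433, -0.006, 0.296] rot [0.0, 0.0, 0.0] rows>=1.0 -> [515.0, -139.0, 85.0]
off [-0.271, -0.001, -0.219] rot [0.0, 0.0, 0.0] rows>=0.7 -> [515.0, -151.0, 125.0]
off [-0.369, -0.004, 0.051] rot [0.0, 0.0, 0.0] rows>=0.7 -> [515.0, -191.0, 145.0]
off [-0.286, -0.004, 0.246] rot [0.0, 0.0, 0.0] rows>=0.7 -> [515.0, -236.0, 140.0]
off [-0.013, -0.002, 0.231] rot [0.0, 0.0, 0.0] rows>=0.4 -> [515.0, -253.0, 118.0]
off [0.066, 0.0, 0.096] rot [0.0, 0.0, 0.0] rows>=0.2 -> [515.0, -253.0, 104.0]
```

>>> {"api": "send_rows", "payload": {"offset": [[-0.63, -0.12, 0.48], [-0.63, -0.12, 0.48], [-0.63, -0.12, 0.48], [-0.63, -0.12, 0.48], [-0.63, -0.12, 0.48], [-0.63, -0.12, 0.48]], "delta_rot": [[0.027, -0.092, 0.091], [0.027, -0.092, 0.091], [0.027, -0.092, 0.091], [0.027, -0.092, 0.091], [0.027, -0.092, 0.091], [0.027, -0.092, 0.091]]}}

```text
time: 44.25
tool_pos: [499.7, -69.1, 169.9]
tcp_rot: [-3.14, 0.598, 1.584]
contact_force: [0.8, 1.3, 0.2]
grip_width: 0.1
finger_force: 0.0
```

>>> {"api": "send_rows", "payload": {"offset": [[0.18, 0.06, 0.3], [0.36, 0.12, 0.61], [0.36, 0.12, 0.61], [0.36, 0.12, 0.61]], "delta_rot": [[0, 0, 0], [0, 0, 0], [0, 0, 0], [0, 0, 0]]}}

```text
time: 44.75
tool_pos: [514.7, -76.6, 87.4]
tcp_rot: [3.138, 0.598, 1.577]
contact_force: [0.1, 0.1, 0.8]
grip_width: 0.6
finger_force: 0.0
```

Run:
```python
from h import *
fitL6()
Q=Rt(.012,-.6)
w=lambda o,z:((515,-201+o,z),Q)
plan([w(62,85),w(50,125)])
im=optics.capture("wrist");im2=optics.capture("scene")
cv2.imwrite("pics/m.png",np.hstack([cv2.resize(im,(400,300)),cv2.resize(im2[50:230,120:360],(400,300))])[:,:,::-1])
```

```text
[ 0.051  0.577  1.761 -0.745  0.979  0.527] [514.7 -76.6  87.4] 0.6448919417949011 toolz [ 0.007 -0.563 -0.826]
off [-0.418, -0.002, 0.309] rot [-0.0, -0.0, -0.001] rows>=1.0 -> [515.0, -139.0, 85.0]
off [-0.271, -0.001, -0.219] rot [-0.0, 0.0, -0.0] rows>=0.7 -> [515.0, -151.0, 125.0]
```

View pics/m.png

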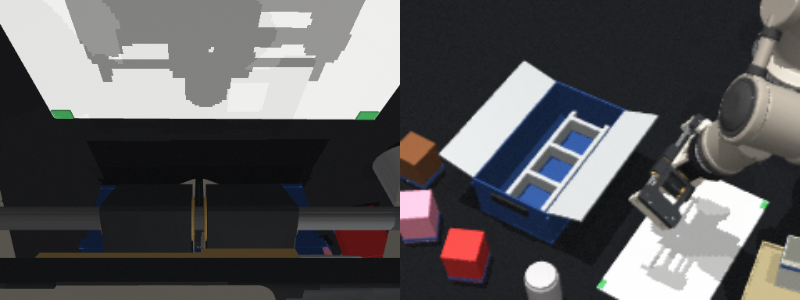

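The closed finger stands just outside the +y flap, over the mat, below the flap's edge level. Push in and lift, in steps.

>>> {"api": "send_rows", "payload": {"offset": [[-0.14, 0, 0.1], [-0.28, 0, 0.2], [-0.42, 0, 0.31], [-0.42, 0, 0.31]], "delta_rot": [[0, 0, 0], [0, 0, 0], [0, 0, 0], [0, 0, 0]]}}

```text
time: 45.35
tool_pos: [514.9, -140.0, 85.0]
tcp_rot: [3.137, 0.599, 1.574]
contact_force: [-0.6, -0.5, -0.3]
grip_width: 0.6
finger_force: 0.0
```

>>> {"api": "send_rows", "payload": {"offset": [[-0.09, 0, -0.07], [-0.18, 0, -0.15], [-0.27, 0, -0.22], [-0.27, 0, -0.22]], "delta_rot": [[0, 0, 0], [0, 0, 0], [0, 0, 0], [0, 0, 0]]}}

```text
time: 45.85
tool_pos: [515.4, -151.2, 125.2]
tcp_rot: [3.136, 0.599, 1.575]
contact_force: [0.4, 0.2, -0.4]
grip_width: 0.5
finger_force: 0.0
```

>>> {"api": "send_rows", "payload": {"offset": [[-0.12, 0, 0.02], [-0.24, 0, 0.03], [-0.37, 0, 0.05], [-0.37, 0, 0.05]], "delta_rot": [[0, 0, 0], [0, 0, 0], [0, 0, 0], [0, 0, 0]]}}

```text
time: 46.35
tool_pos: [514.9, -192.6, 144.3]
tcp_rot: [3.138, 0.599, 1.574]
contact_force: [-0.7, 0.7, 0.8]
grip_width: 0.5
finger_force: 0.0
```

Run:
```python
from h import *
fitL6()
Q=Rt(.012,-.6)
w=lambda o,z:((515,-201+o,z),Q)
plan([w(-35,140),w(-52,118),w(-52,104)])
im2=optics.capture("scene");im=optics.capture("top")
cv2.imwrite("pics/n.png",np.hstack([cv2.resize(im[130:310,240:400],(355,400)),cv2.resize(im2[50:230,120:320],(444,400))])[:,:,::-1])
```

```text
[-0.175  0.477  1.739 -0.748  0.953  0.276] [ 514.9 -192.6  144.3] 0.49868097833589464 toolz [ 0.005 -0.564 -0.826]
off [-0.278, -0.001, 0.233] rot [-0.0, -0.0, -0.001] rows>=0.7 -> [515.0, -236.0, 140.0]
off [-0.013, -0.002, 0.231] rot [0.0, -0.0, -0.0] rows>=0.4 -> [515.0, -253.0, 118.0]
off [0.066, -0.0, 0.096] rot [0.0, 0.0, -0.0] rows>=0.2 -> [515.0, -253.0, 104.0]
```

View pics/n.png

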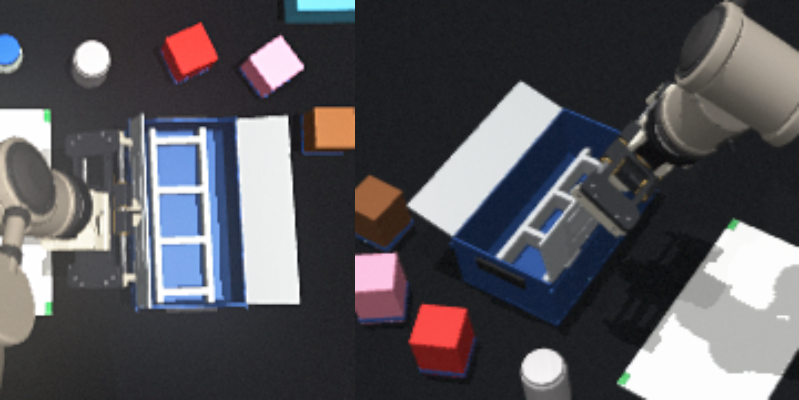

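Flap a is standing about upright (top crop col ≈138). Push it over and press it flat.

>>> {"api": "send_rows", "payload": {"offset": [[-0.14, 0, 0.12], [-0.28, 0, 0.23], [-0.28, 0, 0.23]], "delta_rot": [[0, 0, 0], [0, 0, 0], [0, 0, 0]]}}

```text
time: 46.82
tool_pos: [514.8, -234.9, 139.4]
tcp_rot: [3.141, 0.598, 1.576]
contact_force: [-1.0, 0.2, 0.1]
grip_width: 0.5
finger_force: 0.0
```

>>> {"api": "send_rows", "payload": {"offset": [[-0.01, 0, 0.12], [-0.01, 0, 0.23], [-0.01, 0, 0.23]], "delta_rot": [[0, 0, 0], [0, 0, 0], [0, 0, 0]]}}

```text
time: 47.2
tool_pos: [514.6, -250.9, 116.1]
tcp_rot: [-3.14, 0.597, 1.578]
contact_force: [-1.2, 0.2, -0.4]
grip_width: 0.4
finger_force: 0.0
```

>>> {"api": "send_rows", "payload": {"offset": [[0.03, 0, 0.05], [0.066, 0, 0.096], [0.066, 0, 0.096], [0.066, 0, 0.096]], "delta_rot": [[0, 0, 0], [0, 0, 0], [0, 0, 0], [0, 0, 0]]}}

```text
time: 47.7
tool_pos: [515.4, -250.7, 103.6]
tcp_rot: [3.14, 0.598, 1.577]
contact_force: [-0.0, 0.7, 0.4]
grip_width: 0.2
finger_force: 0.0
```

>>> {"api": "send_rows", "payload": {"offset": [[0.01, 0, 0.015], [0.02, 0, 0.03], [0.02, 0, 0.03]], "delta_rot": [[0, 0, 0], [0, 0, 0], [0, 0, 0]]}}

```text
time: 48.08
tool_pos: [515.8, -251.1, 100.9]
tcp_rot: [3.138, 0.6, 1.576]
contact_force: [-2.8, 4.0, 10.2]
grip_width: 0.5
finger_force: 5.2
```

Run:
```python
from h import *
Q=Rt(.012,.6)
w=lambda o,z:((450,-345-o,z),Q)
plan([((490,-255,215),Rt(.012,-.2)),((450,-360,220),Rt(.012,.3)),w(110,190),w(110,85),w(62,85),w(50,125),w(10,145),w(-35,140),w(-50,118),w(-50,101)])
```

```text
off [-0.563, -0.213, -0.768] rot [0.0, 0.064, -0.001] rows>=2.2 -> [490.0, -255.0, 215.0]
off [-0.862, -0.344, 0.132] rot [0.0, 0.08, 0.0] rows>=2.7 -> [450.0, -360.0, 220.0]
off [-0.83, -0.009, 0.005] rot [0.0, 0.048, 0.0] rows>=1.6 -> [450.0, -455.0, 190.0]
off [-0.494, 0.0, 0.722] rot [0.0, -0.0, -0.0] rows>=1.7 -> [450.0, -455.0, 85.0]
off [0.33, 0.005, 0.226] rot [-0.0, -0.0, -0.0] rows>=0.8 -> [450.0, -407.0, 85.0]
off [0.271, 0.001, -0.219] rot [0.0, 0.0, 0.0] rows>=0.7 -> [450.0, -395.0, 125.0]
off [0.369, 0.004, 0.051] rot [-0.0, -0.0, -0.0] rows>=0.7 -> [450.0, -355.0, 145.0]
off [0.286, 0.004, 0.246] rot [0.0, 0.0, 0.0] rows>=0.7 -> [450.0, -310.0, 140.0]
off [-0.0, 0.001, 0.222] rot [-0.0, -0.0, -0.0] rows>=0.4 -> [450.0, -295.0, 118.0]
off [-0.08, -0.0, 0.117] rot [0.0, 0.0, 0.0] rows>=0.3 -> [450.0, -295.0, 101.0]
```

>>> {"api": "send_rows", "payload": {"offset": [[-0.28, -0.1, -0.38], [-0.56, -0.21, -0.77], [-0.56, -0.21, -0.77], [-0.56, -0.21, -0.77]], "delta_rot": [[0, 0, 0], [0, 0.03, 0], [0, 0.064, 0], [0, 0.064, 0]]}}

```text
time: 48.58
tool_pos: [491.1, -256.0, 216.6]
tcp_rot: [3.134, 0.195, 1.576]
contact_force: [-0.6, -0.4, 0.2]
grip_width: 0.4
finger_force: 0.0
```

>>> {"api": "send_rows", "payload": {"offset": [[-0.86, -0.34, 0.13], [-0.86, -0.34, 0.13], [-0.86, -0.34, 0.13], [-0.86, -0.34, 0.13]], "delta_rot": [[0, 0.08, 0], [0, 0.08, 0], [0, 0.08, 0], [0, 0.08, 0]]}}

```text
time: 49.08
tool_pos: [448.9, -361.3, 216.3]
tcp_rot: [-3.141, -0.308, 1.574]
contact_force: [0.3, -0.4, 0.0]
grip_width: 0.6
finger_force: 0.0
```

>>> {"api": "send_rows", "payload": {"offset": [[-0.83, 0, 0], [-0.83, 0, 0], [-0.83, 0, 0], [-0.83, 0, 0]], "delta_rot": [[0, 0.048, 0], [0, 0.048, 0], [0, 0.048, 0], [0, 0.048, 0]]}}

```text
time: 49.58
tool_pos: [451.8, -452.6, 188.5]
tcp_rot: [3.14, -0.607, 1.581]
contact_force: [0.7, 0.4, 0.6]
grip_width: 0.8
finger_force: 0.0
```

Run:
```python
from h import *
fitL6()
Q=Rt(.012,.6)
w=lambda o,z:((450,-345-o,z),Q)
plan([w(110,85),w(62,85)])
```

```text
[-1.048  0.917  0.746  0.314  2.003 -1.002] [ 451.8 -452.6  188.5] 0.8077156565901983 toolz [-0.004  0.57  -0.822]
off [-0.507, -0.017, 0.697] rot [0.0, -0.001, -0.0] rows>=1.7 -> [450.0, -455.0, 85.0]
off [0.33, 0.005, 0.226] rot [0.0, 0.0, 0.0] rows>=0.8 -> [450.0, -407.0, 85.0]
```

>>> {"api": "send_rows", "payload": {"offset": [[-0.25, 0, 0.35], [-0.5, 0, 0.7], [-0.5, 0, 0.7], [-0.5, 0, 0.7]], "delta_rot": [[0, 0, 0], [0, 0, 0], [0, 0, 0], [0, 0, 0]]}}

```text
time: 50.08
tool_pos: [452.4, -455.3, 89.3]
tcp_rot: [3.136, -0.603, 1.583]
contact_force: [0.1, 0.1, 0.0]
grip_width: 0.2
finger_force: 0.0
```

>>> {"api": "send_rows", "payload": {"offset": [[0.11, 0, 0.075], [0.22, 0, 0.15], [0.33, 0, 0.225], [0.33, 0, 0.225]], "delta_rot": [[0, 0, 0], [0, 0, 0], [0, 0, 0], [0, 0, 0]]}}

```text
time: 50.58
tool_pos: [451.8, -407.6, 89.2]
tcp_rot: [3.136, -0.603, 1.583]
contact_force: [-0.5, -0.7, 0.5]
grip_width: 0.4
finger_force: 0.0
```

>>> {"api": "send_rows", "payload": {"offset": [[0.09, 0, -0.07], [0.18, 0, -0.15], [0.27, 0, -0.22], [0.27, 0, -0.22]], "delta_rot": [[0, 0, 0], [0, 0, 0], [0, 0, 0], [0, 0, 0]]}}

```text
time: 51.08
tool_pos: [450.8, -396.2, 127.2]
tcp_rot: [3.138, -0.606, 1.58]
contact_force: [0.3, -0.0, 0.2]
grip_width: 0.2
finger_force: 0.0
```

>>> {"api": "send_rows", "payload": {"offset": [[0.12, 0, 0.02], [0.24, 0, 0.03], [0.37, 0, 0.05], [0.37, 0, 0.05]], "delta_rot": [[0, 0, 0], [0, 0, 0], [0, 0, 0], [0, 0, 0]]}}

```text
time: 51.58
tool_pos: [450.5, -354.7, 147.1]
tcp_rot: [3.139, -0.608, 1.581]
contact_force: [-0.0, -0.8, 0.4]
grip_width: 0.9
finger_force: 0.0
```

>>> {"api": "send_rows", "payload": {"offset": [[0.14, 0, 0.12], [0.28, 0, 0.24], [0.28, 0, 0.24]], "delta_rot": [[0, 0, 0], [0, 0, 0], [0, 0, 0]]}}

```text
time: 51.95
tool_pos: [449.8, -311.0, 141.8]
tcp_rot: [3.14, -0.609, 1.58]
contact_force: [-0.3, -0.0, -0.2]
grip_width: 0.4
finger_force: 0.0
```

>>> {"api": "send_rows", "payload": {"offset": [[0, 0, 0.11], [0, 0, 0.22], [0, 0, 0.22]], "delta_rot": [[0, 0, 0], [0, 0, 0], [0, 0, 0]]}}

```text
time: 52.32
tool_pos: [449.3, -296.2, 118.7]
tcp_rot: [-3.141, -0.61, 1.578]
contact_force: [0.2, 0.5, -0.1]
grip_width: 0.2
finger_force: 0.0
```

Run:
```python
from h import *
fitL6()
p=cur()[0]
plan([((p[0],-294,102),Rt(.012,.6))])
```

```text
[-0.932  0.735  1.324  0.345  1.595 -1.022] [ 449.3 -296.2  118.7] 0.24050021998512727 toolz [-0.004  0.573 -0.819]
off [-0.065, 0.0, 0.124] rot [0.0, -0.002, -0.001] rows>=0.3 -> [449.0, -294.0, 102.0]
```

Press flat, then lift clear and look.

>>> {"api": "send_rows", "payload": {"offset": [[-0.03, 0, 0.06], [-0.06, 0, 0.12], [-0.06, 0, 0.12], [-0.06, 0, 0.12]], "delta_rot": [[0, 0, 0], [0, 0, 0], [0, 0, 0], [0, 0, 0]]}}

```text
time: 52.82
tool_pos: [449.7, -294.8, 103.9]
tcp_rot: [3.14, -0.608, 1.579]
contact_force: [0.3, -0.1, -0.8]
grip_width: 0.6
finger_force: 0.0
```

>>> {"api": "send_rows", "payload": {"offset": [[-0.01, 0, 0.015], [-0.02, 0, 0.03], [-0.02, 0, 0.03]], "delta_rot": [[0, 0, 0], [0, 0, 0], [0, 0, 0]]}}

```text
time: 53.2
tool_pos: [449.9, -294.8, 101.0]
tcp_rot: [3.138, -0.608, 1.58]
contact_force: [-0.3, -1.4, 8.4]
grip_width: 0.2
finger_force: 4.1
```

>>> {"api": "send_rows", "payload": {"offset": [[0.2, -0.1, -0.3], [0.4, -0.2, -0.6], [0.6, -0.5, -0.9], [0.6, -0.8, -0.9], [0.6, -0.8, -0.9]], "delta_rot": [[0, 0, 0], [0, 0, 0], [0, -0.05, 0], [0, -0.09, 0], [0, -0.09, 0]]}}

```text
time: 53.82
tool_pos: [352.0, -298.6, 230.6]
tcp_rot: [3.138, -0.038, 1.576]
contact_force: [-0.1, 0.4, -0.9]
grip_width: 0.5
finger_force: 0.0
```

Run:
```python
from h import *
fitL6()
im2=optics.capture("scene");im=optics.capture("top")
for c in ("scene","top"):print(c,[(unproj(c,d["uv"],76)[0,:2].round().tolist(),round(d["confidence"],2)) for d in finder.pinpoint("cup1",c)])
cv2.imwrite("pics/o.png",np.hstack([cv2.resize(im[110:320,90:370],(400,300)),cv2.resize(im2[60:330,100:460],(400,300))])[:,:,::-1])
```

```text
[-0.888  0.236  1.664  0.027  1.269 -0.902] [ 352.  -298.6  230.6] 0.49956574974603046 toolz [ 0.003  0.038 -0.999]
scene [([677.0, -423.0], 0.92), ([497.0, 189.0], 0.87), ([779.0, -242.0], 0.85), ([481.0, 299.0], 0.71), ([765.0, -358.0], 0.7)]
top [([486.0, 188.0], 0.91), ([482.0, 282.0], 0.76), ([479.0, 263.0], 0.71), ([712.0, -383.0], 0.66), ([732.0, -269.0], 0.63), ([629.0, -466.0], 0.6)]
```

View pics/o.png

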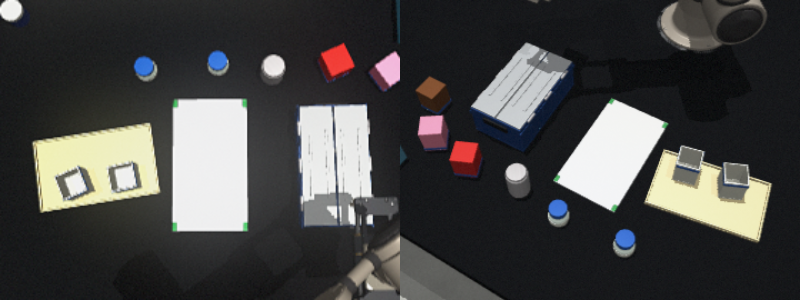

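Both flaps are shut flat, both cups stand mouth-up inside the tray, the jars and canister are where they were, and the arm is clear. Handing in.

```bash
python3 -c "
from plant import ticket
print(ticket.close_job())"
```

```text
the job is handed in; nothing more can be done
None
```

I handed the job in. The tote held two cups, and both now stand mouth-up on the cream tray inside its lip. Both flaps are shut, and the jars and canister look unmoved in the last pictures; the hand-in call returned no verdict.

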